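Load the battery unit and rack it in with its folding crank

ROBOT

A 6-joint arm with a two-finger parallel gripper is mounted at the origin on the work surface. World frame = base frame: x ahead of the robot, y to its left, z up, the work surface at z = 0. Lengths are in m, angles in rad, forces in N, time in s.
With the tool pointing down it reaches from about 0.3 to 0.775 m from the base axis. Payload 14.6 kg.
Tool frame: the origin (TCP) lies on the mounting face of the last link; the fingertips stand 199 mm ahead of it and the grasp point (between the pads) lies 180 mm ahead of it; z points along the fingers, y is the line along which they close (so a half turn about z gives the same grasp; the last joint's range is limited). The gripper opens to 94 mm and grips with 3 to 60 N. Pads are 16 mm wide; open, the fingers measure 119 mm over their backs; the gripper's body (75 mm by 177 mm) begins 78 mm behind the grasp point.
Start: joints at [-1.213, 0.3, 1.521, -0, 1.321, -0.067], TCP at [0.227, -0.501, 0.405] pointing down, gripper open.
Joint ranges: [-3.03, 3.03], [-0.79, 2.21], [0.23, 2.52], [-1.04, 4.18], [0, 3.07], [-2.55, 2.55]. Speed limits (rad/s): [2.22, 2.22, 2.57, 3.14, 3.14, 3.14].

INTERFACE

Orientations are given as [roll, pitch, yaw] about the fixed x, y, z axes, in that order (R = Rz(yaw) Ry(pitch) Rx(roll)).
In Python, from station import telemetry, cams, workorder, finder gives the robot as it stands.
- The arm moves only by the tool jog_arm, never from a script. Its argument "rows" is a list of rows, each an object with "gripper": the finger opening in m, from 0 to 0.094; "slide": the shift along the tool's x, y, z in m, a list of three; "spin": the turn about the tool's z in rad. In form: [{"gripper": gripper, "slide": [tx, ty, tz], "spin": spin}, ...]. A call has 1 to 8 rows; each row is the pose to reach, as a shift and turn from the pose commanded when the call began, along the tool's axes at that moment; what a row does not reach only later rows make up. A row lasts 1/10 s, in which the tool goes at most 50 mm and 8.59 degrees, less where a joint would pass 70% of its speed; a pose out of reach is approached as far as the arm can. A call with a gripper value outside its range is refused whole. The fingers move at their own pace and stop on an object; "squeeze" is the grip in N (left out, the last holds). Time passes only in rows, so rows that repeat a pose let the fingers close. It gives the time, the measured TCP pose, the force, the opening and the grip force at its end, in the units of the state.
- telemetry.get_obs(): the state, without advancing time (a new reading comes with each control period).
- cams.camera(name): name is "scene" or "top" or "wrist"; returns (picture, depth): 480x640x3 uint8, red, green, blue; 480x640 float32, m along the optical axis (not along the pixel's ray), 0 where there is no reading.
- cams.camera_info(name): a dict with "camera_matrix" (3x3 intrinsics, pixels), "R" (3x3) and "t" (3): a world point X has camera coordinates R X + t; the wrist camera has in their place "tool_from_camera" (4x4, takes a point from camera to tool coordinates, whose origin is the TCP and whose axes are the flange's). Camera axes: x right, y down, z forward; pixel columns grow to the right and rows downward; lengths in m; the calibration is good to about 2 mm. A picture is of the moment at which its call begins: read the wrist's pose just before it. camera_info takes no time and is no camera call.
- workorder.hand_in(): hands the job in; it is judged then, once.
Trained networks look in the newest picture that a camera, given by its name, has taken for a name from the list of things; names that differ only in an ending like _2 or _b are one class to them, and where a whole thing is asked for, a point or a joint stands for the part that bears it (a point fixed in the world has none). Each returns a list of dicts, best first, with "confidence" (0 to 1); they miss things now and then, are a little off and sometimes report something else, mostly with a low value. They report only what shows in the picture. A call takes as long as a camera call.
- finder.find_in(target, camera): "point" ([x, y, z] in m, in world coordinates, good to about 4 mm: the middle of the surface that is visible of it).
- finder.masks_of(target, camera): "region" (480x640 bool, what is visible of it).
The state is a dict: "time_s": time; "qpos": joint angles; "joint_vel": joint speeds; "tau": joint torques, N m; "ee_pos": TCP position; "eef_rot": TCP orientation; "force": force on the tool from outside, world axes, zero at the start; "moment": the same for the moment, N m; "grip_width": finger opening in m; "grip_force": force on a finger pad.
Only numpy, scipy, OpenCV 4.12 (cv2) and the standard library are available. Lean on these libraries where they do the work, as an engineer would, in place of code of your own. Each camera call takes 0.05 s, during which the arm holds its last target. There are 200 camera calls.

TASK

Stand every battery from the bench upright in the open tray of the withdrawable battery unit, one to a bay, then shut the cover and swing its hasp down over the staple on the front plate. Unfold the crank's hand grip fully to its working position before turning the crank, and with the cover latched crank clockwise until the unit is fully home. Finally fold the grip flat against the crank arm again, and leave the other things on the bench where they are.

Things in the scene. Friction and masses are not known exactly. Their poses are not given: they have to be found in the camera images.
- cassette: The fixed base of a withdrawable battery unit: a grey steel pan 200 x 296 mm with two aluminium rails and a 100 mm high back panel, standing on the bench. Origin: centre under the tray (withdrawn) at bench height; z up, x points into the unit (away from the robot within 0.1 rad; the crank is on the -x side), y to the unit's left as the robot sees it.
- tray_floor (a point): Centre of the upper face of the floor of the open grey battery tray, 49 mm above the bench; axes as the cassette's; moves with the tray. Tray 125 mm deep (x), 310 mm wide (y) outside, walls 4 mm, rim 62 mm above this floor. Four bays side by side, long way along x, centred here at x = 0 and y = -103.5, -34.5, 34.5, 103.5 mm. One battery fits a bay, standing on the floor.
- middle_rib (a point): Middle of the top of the centre rib. Three white plastic ribs along x separate the bays: 14 mm wide, 8 mm high, at y = -69, 0 and +69 mm of the tray floor. A battery standing on a rib is too high for the cover.
- staple (a point): The small steel staple (catch of the hasp) on the aluminium front plate, 10 mm proud; this point is its outer bar's middle, 85 mm left (+y) of the tray's centre line and 21 mm below the rim. The front plate's outer face lies 66.5 mm from the tray's centre towards the robot; it reaches from 8 mm over the bench up to the rim and slides in with the tray.
- tray (a joint): Slide of the tray into the cassette, m: about 0 = withdrawn (the start, within 1 mm), 0.036 = fully home (stop at 0.0368). Driven by the crank's screw only, 12 mm per turn; it cannot be pushed in by hand.
- cover (a joint): Hinged steel cover of the tray, 131 x 310 mm, 4 mm thick, hinged along the tray's rear rim. Angle in rad: 0 = shut flat on the rim, grows as its front edge rises; starts open at 1.55 to 1.8 (upright, leaning back). Friction hinge: stays where it is left, about 2 N at the edge moves it (about 3.5 N to lift it).
- cover_hinge (a point): Middle of the cover's hinge line, on the rear rim: 62.5 mm behind (x) and 62 mm above the tray floor's centre.
- cover_edge (a point): Middle of the cover's free edge, 131 mm from the hinge line, mid-thickness.
- hasp (a joint): Steel hasp strap on the cover's free edge, 85 mm left (+y) of its middle: 30 mm wide, 3 mm thick, slotted, its last 17 mm a finger tab bent 0.35 rad outwards. Angle in rad: 0 = straight out in the cover's plane, 1.571 = stop, hanging at right angles, its slot over the staple when the cover is shut. Friction hinge, stays where left; about 1 N at its end moves it. Starts at -0.1 to 0.4.
- hasp_end (a point): Middle of the end of the hasp's finger tab: 56 mm from the strap's hinge along the strap and 6 mm off the strap's plane (on the outer side). The strap's hinge is 3 mm in front of the cover's free edge and 1 mm above the cover's mid-thickness.
- crank (a joint): Racking crank on the front plate, rad: 0 = arm straight down, grows clockwise as seen from the robot. Clockwise racks the tray in; 3 turns (18.85 rad) from 0 bring it home. Starts between -0.3 and 0.3. Turning takes about 3 N at the grip; friction holds it where left.
- crank_axis (a point): Where the crank's axis meets the outer face of the front plate: 70 mm right (-y) of the tray centre line, 36 mm above the tray floor's level, 85 mm above the bench. The axis is along the unit's x. The crank arm is 16 mm wide and lies 6 to 14 mm in front of the plate; at 50 mm from the axis it carries the hinge of the grip. Orientation: turns with the crank (arm along its -z).
- grip (a joint): Folding hand grip of the crank, rad: 0 = folded flat along the arm, its free end pointing back over the crank's axis; 1.571 = unfolded, standing straight out from the arm (towards the robot): the working position. Starts between 0 and 0.15. Friction hinge with stops at 0 and 1.571: stays where left, about 1 N at the end moves it.
- grip_hinge (a point): Hinge of the grip at the end of the crank arm: 50 mm from the crank's axis and 31 mm in front of the front plate. The hinge line is tangent to the crank's circle.
- grip_end (a point): Free end of the grip on its centre line, 72 mm from the grip's hinge. The grip is a black sleeve, 20 mm in diameter, from 17 to 72 mm from its hinge; the sleeve spins freely about its own length.
- battery1: Sealed battery block, dark grey, 97 mm long (own x), 43 mm wide (own y), 53 mm high plus two 5 mm terminal tabs on top near one end, 0.57 kg. Stands upright on the bench. Origin: centre of its underside. None if absent (2 to 4 are present). Which end points forward does not matter.
- battery2: Sealed battery block, dark grey, 97 mm long (own x), 43 mm wide (own y), 53 mm high plus two 5 mm terminal tabs on top near one end, 0.57 kg. Stands upright on the bench. Origin: centre of its underside. None if absent (2 to 4 are present). Which end points forward does not matter.
- battery3: Sealed battery block, dark grey, 97 mm long (own x), 43 mm wide (own y), 53 mm high plus two 5 mm terminal tabs on top near one end, 0.57 kg. Stands upright on the bench. Origin: centre of its underside. None if absent (2 to 4 are present). Which end points forward does not matter.
- battery4: Sealed battery block, dark grey, 97 mm long (own x), 43 mm wide (own y), 53 mm high plus two 5 mm terminal tabs on top near one end, 0.57 kg. Stands upright on the bench. Origin: centre of its underside. None if absent (2 to 4 are present). Which end points forward does not matter.
- multimeter: Bystander: yellow digital multimeter 90 x 185 x 34 mm lying behind the unit to the right. Origin: centre of underside. Leave alone.
- contactor: Bystander: black contactor 75 x 45 x 82 mm standing behind the unit to the left. Origin: centre of underside. Leave alone.

How it is judged:
On the way, in this order (a step that is already met when the one before it is completed fails the run):
1. every battery stands in a bay of the tray (x of battery1 in the frame of tray_floor between -0.02 and 0.02 m and y of battery1 in the frame of tray_floor between -0.15 and 0.15 m and z of battery1 in the frame of tray_floor between -0.004 and 0.004 m and angle between each of battery1, battery2, battery3, battery4's own z axis and vertical below 0.08 rad and x of battery2 in the frame of tray_floor between -0.02 and 0.02 m and y of battery2 in the frame of tray_floor between -0.15 and 0.15 m and z of battery2 in the frame of tray_floor between -0.004 and 0.004 m and x of battery3 in the frame of tray_floor between -0.02 and 0.02 m and y of battery3 in the frame of tray_floor between -0.15 and 0.15 m and z of battery3 in the frame of tray_floor between -0.004 and 0.004 m and x of battery4 in the frame of tray_floor between -0.02 and 0.02 m and y of battery4 in the frame of tray_floor between -0.15 and 0.15 m and z of battery4 in the frame of tray_floor between -0.004 and 0.004 m and linear speed of each of battery1, battery2, battery3, battery4 below 0.02 m/s), for 0.2 s.
2. ready to rack in: batteries in, cover shut, hasp over the staple, grip fully unfolded, and the unit still withdrawn (x of battery1 in the frame of tray_floor between -0.02 and 0.02 m and y of battery1 in the frame of tray_floor between -0.15 and 0.15 m and z of battery1 in the frame of tray_floor between -0.004 and 0.004 m and angle between each of battery1, battery2, battery3, battery4's own z axis and vertical below 0.08 rad and x of battery2 in the frame of tray_floor between -0.02 and 0.02 m and y of battery2 in the frame of tray_floor between -0.15 and 0.15 m and z of battery2 in the frame of tray_floor between -0.004 and 0.004 m and x of battery3 in the frame of tray_floor between -0.02 and 0.02 m and y of battery3 in the frame of tray_floor between -0.15 and 0.15 m and z of battery3 in the frame of tray_floor between -0.004 and 0.004 m and x of battery4 in the frame of tray_floor between -0.02 and 0.02 m and y of battery4 in the frame of tray_floor between -0.15 and 0.15 m and z of battery4 in the frame of tray_floor between -0.004 and 0.004 m and value of joint cover below 0.04 rad and value of joint each of hasp, grip above 1.4 rad and value of joint tray below 0.004 m), for 0.2 s.
3. the unit is cranked fully home with the cover still latched (value of joint tray above 0.034 m and value of joint cover below 0.04 rad and value of joint hasp above 1.4 rad), for 0.2 s.
At the end, for the whole second after the job is handed in: Every battery present stands upright on the floor of the tray (within 4 mm in height, 0.08 rad of tilt); the cover is shut (under 0.04 rad) and the hasp is down over the staple (over 1.4 rad); the tray is home (over 34 of 36 mm); the grip is folded flat (under 0.2 rad); all at rest (all of step 1 and all of step 3 and value of joint grip below 0.2 rad and velocity of joint crank between -0.1 and 0.1 rad/s); the robot touches nothing.
It fails at once if the multimeter is pushed more than 30 mm (distance of multimeter from where it was at the start of the episode above 0.03 m).
It fails at once if the contactor is pushed more than 30 mm (distance of contactor from where it was at the start of the episode above 0.03 m).
Of battery1, battery2, battery3, battery4 only 2 to 4 are there at a start; the rules pass over those that are not, and their reading is None.
At some moment in a run one of battery1, battery2, battery3, battery4 may be knocked a few centimetres aside while the robot is not near it.
It also fails if it takes over 210 s, if anything falls off the work surface, if the arm or the gripper's body presses on something with over 40 N, if the wrist force passes 120 N, or if a joint passes its speed limit or range.

## Working session

There is one attempt and no reset: what is moved stays moved. The work goes in short steps, Python scripts to look and compute and a tool call to move; the robot and the scene stay as the last step left them, time stands still between calls to the robot, and variables do not carry over. Pictures are saved under pics/ and viewed, at most 14 in all, crops included, and the job is handed in when it is done.

Besides the shell and the picture viewer there is one more tool, called as name(argument=value, ...), one argument or row to a line, values as JSON. jog_arm: Moves the arm, as the interface text tells. Its arguments: {"type":"object","properties":{"rows":{"type":"array","items":{"type":"object","properties":{"gripper":{"type":"number"},"slide":{"type":"array","items":{"type":"number"}},"spin":{"type":"number"}}}},"squeeze":{"type":"number"}},"required":["rows"]}

```bash
mkdir -p pics; ls
cat > h.py <<'E'
import numpy as np, cv2
from scipy.spatial.transform import Rotation as Ro
from station import telemetry, cams, workorder, finder
np.set_printoptions(precision=4,suppress=True)
def cam(n):
    o=telemetry.get_obs(); p,d=cams.camera(n); i=cams.camera_info(n); K=np.array(i["camera_matrix"])
    if n=="wrist":
        T=np.eye(4);T[:3,:3]=Ro.from_euler("xyz",o["eef_rot"]).as_matrix();T[:3,3]=o["ee_pos"]
        W=T@np.array(i["tool_from_camera"])
    else:
        W=np.eye(4);R=np.array(i["R"]);W[:3,:3]=R.T;W[:3,3]=-R.T@np.array(i["t"])
    v,u=np.mgrid[:480,:640]; P=np.stack([(u-K[0,2])/K[0,0]*d,(v-K[1,2])/K[1,1]*d,d],-1)@W[:3,:3].T+W[:3,3]
    P[d==0]=np.nan
    return p,d,P,K,W
def save(p,n): cv2.imwrite("pics/"+n,p[...,::-1])
def proj(X,K,W):
    c=W[:3,:3].T@(np.array(X)-W[:3,3]); return (K@c/c[2])[:2]
def st():
    o=telemetry.get_obs(); print("t",round(o["time_s"],2),"ee",np.array(o["ee_pos"]),"rot",np.array(o["eef_rot"]),"q",np.array(o["qpos"]),"F",np.array(o["force"]),"w",o["grip_width"])
def world(pts): # world goal shift -> tool shift
    R=Ro.from_euler("xyz",telemetry.get_obs()["eef_rot"]).as_matrix(); return np.array(pts)@R
E
python3 - <<'E'
from h import *
st()
for c in ["scene","top"]:
    p,d,P,K,W=cam(c); save(p,c+"0.png"); print(c,W[:3,3],W[:3,2])
    for n in ["battery1","tray_floor","middle_rib","staple","cover_hinge","cover_edge","hasp_end","crank_axis","grip_hinge","grip_end","multimeter","contactor","cassette"]:
        print(c,n,[(np.round(r["point"],3).tolist(),round(r["confidence"],2)) for r in finder.find_in(n,c)][:5])
E
```

```text
pics
t 0.0 ee [ 0.2267 -0.5011  0.4041] rot [-3.1405 -0.0001  0.4248] q [-1.2126  0.3005  1.5216  0.      1.3207 -0.0666] F [ 0.1653 -0.0015 -0.6085] w 0.09397804666967978
scene [1.0771 0.6015 1.049 ] [-0.4198 -0.4798 -0.7704]
scene battery1 [([0.552, 0.304, 0.056], 0.94), ([0.54, -0.317, 0.047], 0.83), ([0.654, 0.103, 0.255], 0.36), ([0.478, -0.048, 0.095], 0.33)]
scene tray_floor [([0.626, 0.042, 0.092], 0.92)]
scene middle_rib [([0.623, 0.043, 0.093], 0.83), ([0.479, -0.047, 0.094], 0.3)]
scene staple [([0.625, 0.043, 0.09], 0.9)]
scene cover_hinge [([0.648, 0.041, 0.186], 0.62), ([0.727, -0.312, 0.032], 0.38)]
scene cover_edge [([0.648, 0.038, 0.189], 0.59), ([0.626, 0.044, 0.093], 0.47), ([0.482, -0.049, 0.092], 0.3)]
scene hasp_end [([0.655, 0.104, 0.259], 0.45), ([0.543, -0.318, 0.049], 0.17)]
scene crank_axis [([0.476, -0.047, 0.095], 0.62), ([0.479, -0.045, 0.095], 0.57)]
scene grip_hinge [([0.481, -0.051, 0.09], 0.6), ([0.734, -0.313, 0.033], 0.37)]
scene grip_end [([0.473, -0.05, 0.089], 0.66)]
scene multimeter [([0.73, -0.312, 0.034], 0.84), ([0.55, 0.299, 0.054], 0.74), 
[... 392 characters left out ...]
.048, 0.095], 0.34)]
top staple [([0.611, 0.019, 0.058], 0.86), ([0.475, -0.051, 0.102], 0.51), ([0.647, 0.025, 0.198], 0.37)]
top cover_hinge [([0.644, 0.023, 0.197], 0.92)]
top cover_edge [([0.644, 0.029, 0.197], 0.9), ([0.474, -0.049, 0.107], 0.53)]
top hasp_end [([0.657, 0.104, 0.285], 0.82)]
top crank_axis [([0.476, -0.052, 0.093], 0.8)]
top grip_hinge [([0.474, -0.054, 0.111], 0.67)]
top grip_end [([0.475, -0.051, 0.106], 0.71)]
top multimeter [([0.716, -0.327, 0.036], 0.64), ([0.646, 0.022, 0.194], 0.53), ([0.47, -0.052, 0.105], 0.48), ([0.611, 0.015, 0.064], 0.2)]
top contactor [([0.709, 0.228, 0.077], 0.78)]
top cassette [([0.613, 0.015, 0.067], 0.73), ([0.48, -0.054, 0.094], 0.37)]
```

View pics/scene0.png

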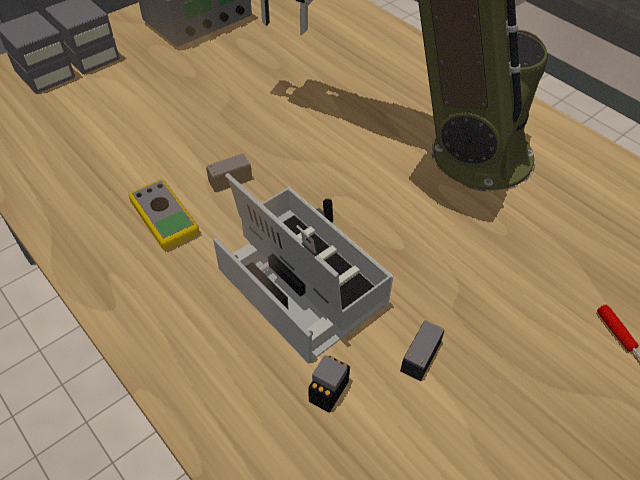

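View pics/top0.png

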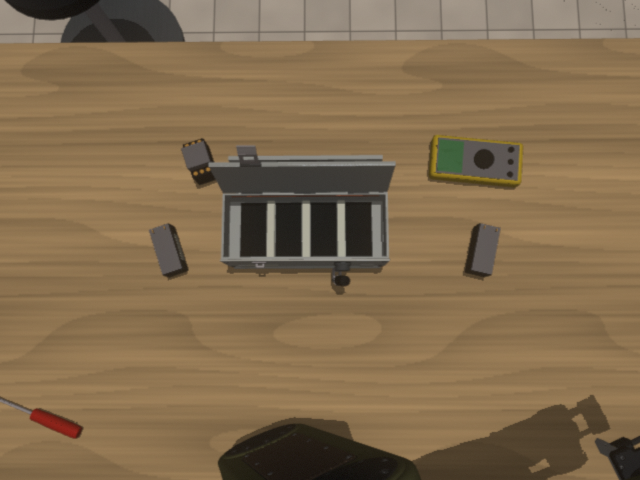

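```bash
cat >> h.py <<'E'
def rect(Q,m,lo,hi):
    q=Q[m]; q=q[(q[:,2]>lo)&(q[:,2]<hi)]
    r=cv2.minAreaRect((q[:,:2]*1000).astype(np.float32)); return len(q),np.median(q[:,2]),r
E
python3 - <<'E'
from h import *
for c in ["top","scene"]:
    p,d,P,K,W=cam(c); X,Y,Z=P[...,0],P[...,1],P[...,2]
    for nm,b in [("L",(.46,.63,.2,.4)),("R",(.46,.63,-.42,-.23))]:
        m=(X>b[0])&(X<b[1])&(Y>b[2])&(Y<b[3]); print(c,nm,rect(P,m,.042,.07))
    m=(X>.45)&(X<.75)&(Y>-.2)&(Y<.22)
    k=m&(Z>.104)&(Z<.117)&(X<.66); q=P[k]
    print(c,"rim",rect(P,k,.104,.117))
    # rib points
    ribs=m&(p.min(-1)>150)&(Z>.045)&(Z<.075)
    n,lab,s,cen=cv2.connectedComponentsWithStats(ribs.astype(np.uint8))
    for i in range(1,n):
        if s[i,4]>40:
            q=P[lab==i]; print(" white",s[i],np.median(q,0),q.min(0),q.max(0))
    k=m&(Z>.13); q=P[k]; print(" cover pts",q.min(0),q.max(0)); 
    for z in (.14,.18,.22): 
        w=q[abs(q[:,2]-z)<.006]; print(z,np.median(w,0), len(w), np.polyfit(w[:,1],w[:,0],1))
E
```

```text
top L (1070, np.float64(0.051523394019913904), ((536.2847900390625, 288.6121520996094), (96.29920196533203, 42.82020568847656), 19.33925437927246))
top R (1112, np.float64(0.05267651483192881), ((535.1990966796875, -335.5002746582031), (42.87379455566406, 96.64895629882812), 77.21404266357422))
top rim (1859, np.float64(0.11004411108595136), ((549.80419921875, 14.00250244140625), (312.181640625, 175.39059448242188), 89.75812530517578))
 white [268 205   5  51 223] [0.5665 0.0832 0.0562] [0.5229 0.0788 0.0501] [0.6224 0.0876 0.0642]
 white [303 205   6  51 287] [0.5716 0.0133 0.056 ] [0.5224 0.009  0.0496] [0.6222 0.0193 0.0619]
 white [338 205   6  51 251] [ 0.5717 -0.0552  0.0567] [ 0.5226 -0.0594  0.0482] [ 0.6222 -0.0495  0.0619]
 cover pts [ 0.6365 -0.1412  0.13  ] [0.6701 0.1691 0.2999]
0.14 [0.6388 0.0121 0.14  ] 390 [-0.0023  0.6388]
0.18 [0.6435 0.0107 0.1798] 418 [-0.002   0.6436]
0.22 [0.6483 0.0143 0.2199] 479 [-0.0026  0.6484]
scene L (1112, np.float64(0.05375004863902849), ((538.873046875, 292.6795349121094), (98.34890747070312, 43.28028106689453), 19.4447021484375))
sce
[... 417 characters left out ...]
  10   7  41] [ 0.5261 -0.053   0.0584] [ 0.5169 -0.0599  0.0556] [ 0.5354 -0.0466  0.0613]
 white [235 246  19  12  72] [ 0.6623 -0.102   0.0465] [ 0.6407 -0.1136  0.045 ] [ 0.6797 -0.0912  0.0502]
 white [319 246  17  13  95] [0.5355 0.0165 0.0583] [0.516  0.0078 0.0539] [0.5549 0.0224 0.0628]
 white [339 266  20  17 127] [0.54   0.0848 0.0579] [0.5167 0.0773 0.0516] [0.5673 0.0939 0.0648]
 white [312 318  19  22 114] [0.6612 0.1399 0.0465] [0.6383 0.1255 0.045 ] [0.6885 0.1505 0.0509]
 cover pts [ 0.6387 -0.1413  0.13  ] [0.6712 0.1728 0.3035]
0.14 [0.6437 0.0345 0.1402] 297 [-0.0029  0.6438]
0.18 [0.6485 0.0279 0.18  ] 324 [-0.0038  0.6485]
0.22 [0.6535 0.026  0.22  ] 340 [0.     0.6535]
```

jog_arm(
  rows=[
    {"gripper": 0.094,"slide": [0.352,-0.025,0.0],"spin": 0.648},
    {"gripper": 0.094,"slide": [0.352,-0.025,0.0],"spin": 0.648},
    {"gripper": 0.094,"slide": [0.352,-0.025,0.0],"spin": 0.648},
    {"gripper": 0.094,"slide": [0.352,-0.025,0.0],"spin": 0.648},
    {"gripper": 0.094,"slide": [0.352,-0.025,0.0],"spin": 0.648},
    {"gripper": 0.094,"slide": [0.352,-0.025,0.0],"spin": 0.648},
    {"gripper": 0.094,"slide": [0.352,-0.025,0.0],"spin": 0.648},
    {"gripper": 0.094,"slide": [0.352,-0.025,0.0],"spin": 0.648},
  ],
)

```text
time_s: 2.3
ee_pos: [0.54, -0.3307, 0.4042]
eef_rot: [-3.141, 0.0, -0.22]
force: [-0.6, -1.3, -0.2]
grip_width: 0.0938
grip_force: 0.0
```

Run:
```python
from h import *
st()
p,d,P,K,W=cam("wrist"); save(p,"w1.png"); X,Y=P[...,0],P[...,1]
m=(X>.43)&(X<.66)&(Y>-.45)&(Y<-.2)
print(W[:3,3],rect(P,m,.042,.07), np.nanmin(P.reshape(-1,3),0),np.nanmax(P.reshape(-1,3),0))
```

```text
t 2.3 ee [ 0.54   -0.3307  0.4042] rot [-3.1411  0.     -0.2201] q [-0.6073  0.4887  1.2614  0.0004  1.3917  1.1836] F [-0.5589 -1.3254 -0.1851] w 0.09384328408755414
[ 0.6169 -0.3493  0.3844] (4603, np.float64(0.05282440403453842), ((539.2407836914062, -335.9682312011719), (42.833457946777344, 96.46562957763672), 76.63150787353516)) [ 0.1772 -0.6609 -0.0037] [0.8    0.0057 0.3379]
```

jog_arm(
  rows=[
    {"gripper": 0.094,"slide": [0,0,0],"spin": -1.04},
    {"gripper": 0.094,"slide": [0,0,0],"spin": -1.04},
    {"gripper": 0.094,"slide": [0,0,0],"spin": -1.04},
    {"gripper": 0.094,"slide": [0,0,0],"spin": -1.04},
    {"gripper": 0.094,"slide": [0,0,0],"spin": -1.04},
    {"gripper": 0.094,"slide": [0,0,0],"spin": -1.04},
    {"gripper": 0.094,"slide": [0,0,0],"spin": -1.04},
    {"gripper": 0.094,"slide": [0,0,0],"spin": -1.04},
  ],
)

```text
time_s: 3.15
ee_pos: [0.5368, -0.3335, 0.4046]
eef_rot: [-3.141, 0.0, 0.819]
force: [-0.5, -0.0, -0.3]
grip_width: 0.094
grip_force: 0.0
```

jog_arm(
  rows=[
    {"gripper": 0.094,"slide": [0,0,0],"spin": -1.04},
    {"gripper": 0.094,"slide": [0,0,0],"spin": -1.04},
    {"gripper": 0.094,"slide": [0,0,0],"spin": -1.04},
    {"gripper": 0.094,"slide": [0,0,0],"spin": -1.04},
    {"gripper": 0.094,"slide": [0,0,0],"spin": -1.04},
    {"gripper": 0.094,"slide": [0,0,0],"spin": -1.04},
    {"gripper": 0.094,"slide": [0,0,0],"spin": -1.04},
    {"gripper": 0.094,"slide": [0,0,0],"spin": -1.04},
  ],
)

```text
time_s: 3.95
ee_pos: [0.5369, -0.3334, 0.4046]
eef_rot: [-3.142, -0.0, 1.855]
force: [-0.1, -0.1, 0.3]
grip_width: 0.0943
grip_force: 0.0
```

jog_arm(
  rows=[
    {"gripper": 0.094,"slide": [0,0,0],"spin": -1.04},
    {"gripper": 0.094,"slide": [0,0,0],"spin": -1.04},
    {"gripper": 0.094,"slide": [0,0,0],"spin": -1.04},
    {"gripper": 0.094,"slide": [0,0,0],"spin": -1.04},
    {"gripper": 0.094,"slide": [0,0,0],"spin": -1.04},
    {"gripper": 0.094,"slide": [0,0,0],"spin": -1.04},
    {"gripper": 0.094,"slide": [0,0,0],"spin": -1.04},
    {"gripper": 0.094,"slide": [0,0,0],"spin": -1.04},
  ],
)

```text
time_s: 4.75
ee_pos: [0.537, -0.3334, 0.4046]
eef_rot: [-3.142, 0.0, 2.893]
force: [-0.2, -1.1, 0.2]
grip_width: 0.0939
grip_force: 0.0
```

```bash
cat >> h.py <<'E'
def to(x,y,z,yaw=None):
    o=telemetry.get_obs(); s=world(np.array([x,y,z])-np.array(o["ee_pos"])); y0=o["eef_rot"][2]
    print("slide",s,"spin",None if yaw is None else -((yaw-y0+np.pi)%(2*np.pi)-np.pi))
E
python3 - <<'E'
from h import *
st()
p,d,P,K,W=cam("wrist"); X,Y=P[...,0],P[...,1]
m=(X>.43)&(X<.66)&(Y>-.45)&(Y<-.2)
print(W[:3,3],rect(P,m,.042,.07))
to(.538,-.335,.213,2.908)
E
```

```text
t 4.75 ee [ 0.537  -0.3334  0.4046] rot [-3.1416  0.      2.8925] q [-0.6135  0.4856  1.265  -0.      1.391  -1.9352] F [-0.1647 -1.1342  0.1868] w 0.09394025651805137
[ 0.463  -0.3159  0.3848] (4647, np.float64(0.05300309827284161), ((537.7291259765625, -334.4654235839844), (43.11258316040039, 96.2075424194336), 76.73255920410156))
slide [-0.0014 -0.0014  0.1916] spin -0.019468438682893385
```

jog_arm(
  rows=[
    {"gripper": 0.094,"slide": [-0.001,-0.001,0.1],"spin": -0.013},
    {"gripper": 0.094,"slide": [-0.001,-0.001,0.1],"spin": -0.013},
    {"gripper": 0.094,"slide": [-0.001,-0.001,0.15],"spin": -0.013},
    {"gripper": 0.094,"slide": [-0.001,-0.001,0.18],"spin": -0.013},
    {"gripper": 0.094,"slide": [-0.001,-0.001,0.191],"spin": -0.013},
    {"gripper": 0.094,"slide": [-0.001,-0.001,0.191],"spin": -0.013},
    {"gripper": 0.094,"slide": [-0.001,-0.001,0.191],"spin": -0.013},
    {"gripper": 0.03,"slide": [-0.001,-0.001,0.191],"spin": -0.013},
  ],
  squeeze=30,
)

```text
time_s: 5.6
ee_pos: [0.5382, -0.3348, 0.2159]
eef_rot: [-3.14, 0.003, 2.908]
force: [0.1, 0.1, 0.8]
grip_width: 0.0892
grip_force: 0.0
```

jog_arm(
  rows=[
    {"gripper": 0.03,"slide": [0,0,0],"spin": 0},
    {"gripper": 0.03,"slide": [0,0,0],"spin": 0},
    {"gripper": 0.03,"slide": [0,0,0],"spin": 0},
    {"gripper": 0.03,"slide": [0,0,0],"spin": 0},
    {"gripper": 0.03,"slide": [0,0,0],"spin": 0},
    {"gripper": 0.03,"slide": [0,0,0],"spin": 0},
  ],
  squeeze=30,
)

```text
time_s: 6.2
ee_pos: [0.5378, -0.3344, 0.2136]
eef_rot: [3.141, -0.0, 2.91]
force: [-0.2, 0.3, 0.6]
grip_width: 0.0427
grip_force: 30.0
```

jog_arm(
  rows=[
    {"gripper": 0.03,"slide": [0,0,-0.03],"spin": 0},
    {"gripper": 0.03,"slide": [0,0,-0.07],"spin": 0},
    {"gripper": 0.03,"slide": [0,0,-0.12],"spin": 0},
    {"gripper": 0.03,"slide": [0,0,-0.15],"spin": -0.1},
    {"gripper": 0.03,"slide": [0,0,-0.15],"spin": -0.2},
    {"gripper": 0.03,"slide": [0,0,-0.15],"spin": -0.24},
    {"gripper": 0.03,"slide": [0,0,-0.15],"spin": -0.24},
    {"gripper": 0.03,"slide": [0,0,-0.15],"spin": -0.24},
  ],
)

```text
time_s: 7.0
ee_pos: [0.5378, -0.3344, 0.3628]
eef_rot: [3.141, -0.001, -3.135]
force: [-0.1, 0.4, -6.5]
grip_width: 0.0428
grip_force: 30.0
```

Run:
```python
from h import *
st()
to(.573,-.089,.363,3.1416)
```

```text
t 7.0 ee [ 0.5378 -0.3344  0.3628] rot [ 3.1407 -0.0013 -3.1348] q [-0.6142  0.5196  1.3127 -0.      1.3109 -2.1917] F [-0.0891  0.4398 -6.4625] w 0.042767172446188884
slide [-0.0369  0.2452 -0.    ] spin 0.006748925709151976
```

jog_arm(
  rows=[
    {"gripper": 0.03,"slide": [-0.035,0.314,0],"spin": 0.005},
    {"gripper": 0.03,"slide": [-0.035,0.314,0],"spin": 0.005},
    {"gripper": 0.03,"slide": [-0.035,0.314,0],"spin": 0.005},
    {"gripper": 0.03,"slide": [-0.035,0.314,0],"spin": 0.005},
    {"gripper": 0.03,"slide": [-0.035,0.314,0],"spin": 0.005},
    {"gripper": 0.03,"slide": [-0.035,0.314,0],"spin": 0.005},
    {"gripper": 0.03,"slide": [-0.035,0.314,0],"spin": 0.005},
    {"gripper": 0.03,"slide": [-0.035,0.314,0],"spin": 0.005},
  ],
)

```text
time_s: 7.8
ee_pos: [0.5703, -0.0181, 0.3634]
eef_rot: [3.141, -0.001, -3.136]
force: [-0.7, -0.7, -6.4]
grip_width: 0.0427
grip_force: 30.0
```

Run:
```python
from h import *
st()
p,d,P,K,W=cam("wrist"); save(p,"w2.png"); X,Y,Z=[P[...,i] for i in range(3)]
m=(X>.49)&(X<.66)&(Z>.104)&(Z<.118); q=P[m]; print(len(q),q.min(0),q.max(0),np.percentile(q,[1,5,50,95],0))
r=(p.min(-1)>150)&(Z>.045)&(Z<.075)
n,lab,s,c=cv2.connectedComponentsWithStats(r.astype(np.uint8))
for i in range(1,n):
    if s[i,4]>150: q=P[lab==i]; print(s[i],np.median(q,0),q.min(0),q.max(0))
```

```text
t 7.8 ee [ 0.5703 -0.0181  0.3634] rot [ 3.1414 -0.0005 -3.1363] q [-0.0959  0.3812  1.511   0.0002  1.25   -1.6721] F [-0.7317 -0.7231 -6.3528] w 0.04266889986778762
12324 [ 0.5068 -0.1415  0.104 ] [0.6399 0.1722 0.118 ] [[ 0.5082 -0.1392  0.1042]
 [ 0.5092 -0.1373  0.1052]
 [ 0.516   0.0521  0.1108]
 [ 0.6351  0.1683  0.1124]]
[ 163  174   50  121 2729] [ 0.571  -0.1242  0.0491] [ 0.5211 -0.136   0.0466] [ 0.6269 -0.1104  0.0745]
[ 436  175   31  128 2200] [0.5764 0.0841 0.0571] [0.5224 0.077  0.052 ] [0.6303 0.0915 0.0593]
[ 482  175   99  122 3216] [0.5704 0.1552 0.0492] [0.5211 0.1059 0.0465] [0.6275 0.1671 0.0744]
[271 176  16  31 348] [ 0.5318 -0.0555  0.057 ] [ 0.5238 -0.0606  0.0552] [ 0.5475 -0.0484  0.0588]
[360 176  16  30 339] [0.5313 0.0159 0.0571] [0.5235 0.0086 0.0552] [0.5465 0.0208 0.0591]
```

View pics/w2.png

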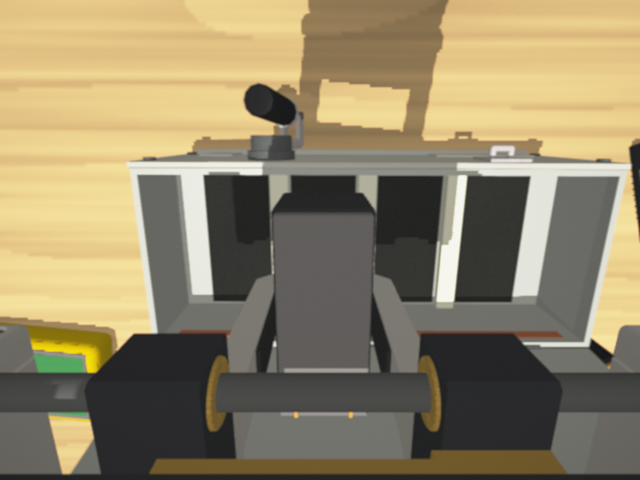

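jog_arm(
  rows=[
    {"gripper": 0.03,"slide": [-0.001,0,0],"spin": 0.002},
    {"gripper": 0.03,"slide": [-0.001,0,0.03],"spin": 0.002},
    {"gripper": 0.03,"slide": [-0.001,0,0.06],"spin": 0.002},
    {"gripper": 0.03,"slide": [-0.001,0,0.085],"spin": 0.002},
    {"gripper": 0.03,"slide": [-0.001,0,0.095],"spin": 0.002},
    {"gripper": 0.03,"slide": [-0.001,0,0.0995],"spin": 0.002},
    {"gripper": 0.03,"slide": [-0.001,0,0.0995],"spin": 0.002},
    {"gripper": 0.03,"slide": [-0.001,0,0.0995],"spin": 0.002},
  ],
)

```text
time_s: 8.65
ee_pos: [0.5715, -0.0205, 0.2654]
eef_rot: [-3.141, 0.002, -3.141]
force: [0.6, -0.2, -5.2]
grip_width: 0.043
grip_force: 30.0
```

jog_arm(
  rows=[
    {"gripper": 0.062,"slide": [0,0,0],"spin": 0},
    {"gripper": 0.062,"slide": [0,0,0],"spin": 0},
    {"gripper": 0.062,"slide": [0,0,0],"spin": 0},
    {"gripper": 0.062,"slide": [0,0,0],"spin": 0},
    {"gripper": 0.062,"slide": [0,0,-0.03],"spin": 0},
    {"gripper": 0.062,"slide": [0,0,-0.08],"spin": 0},
    {"gripper": 0.07,"slide": [0,0,-0.13],"spin": 0},
    {"gripper": 0.094,"slide": [0,0,-0.16],"spin": 0},
  ],
)

```text
time_s: 9.45
ee_pos: [0.5709, -0.0201, 0.4285]
eef_rot: [-3.141, 0.004, -3.14]
force: [0.6, 0.7, -1.9]
grip_width: 0.0745
grip_force: 0.0
```

Run:
```python
from h import *
st()
p,d,P,K,W=cam("wrist"); X,Y,Z=[P[...,i] for i in range(3)]
m=(X>.515)&(X<.632)&(Y>-.05)&(Y<.012)
print(rect(P,m,.085,.11))
p,d,P,K,W=cam("top"); X,Y,Z=[P[...,i] for i in range(3)]
m=(X>.44)&(X<.65)&(Y>.2)&(Y<.4)
print(rect(P,m,.042,.07))
to(.538,.2915,.40,3.1416+.337)
```

```text
t 9.45 ee [ 0.5709 -0.0201  0.4285] rot [-3.1412  0.0045 -3.1403] q [-0.0993  0.33    1.4259  0.      1.3811 -1.6714] F [ 0.6033  0.663  -1.894 ] w 0.07446379242962425
(5371, np.float64(0.10200688417137227), ((567.2528686523438, -17.812528610229492), (103.6142578125, 50.7336540222168), 0.02713868021965027))
(1070, np.float64(0.051631737615258744), ((536.2208251953125, 288.3116455078125), (97.12203216552734, 43.27267074584961), 19.858802795410156))
slide [0.0329 0.3117 0.0286] spin -0.335716953086278
```

jog_arm(
  rows=[
    {"gripper": 0.094,"slide": [0.033,0.311,0.028],"spin": -0.336},
    {"gripper": 0.094,"slide": [0.033,0.311,0.028],"spin": -0.336},
    {"gripper": 0.094,"slide": [0.033,0.311,0.028],"spin": -0.336},
    {"gripper": 0.094,"slide": [0.033,0.311,0.028],"spin": -0.336},
    {"gripper": 0.094,"slide": [0.033,0.311,0.028],"spin": -0.336},
    {"gripper": 0.094,"slide": [0.033,0.311,0.028],"spin": -0.336},
    {"gripper": 0.094,"slide": [0.033,0.311,0.028],"spin": -0.336},
    {"gripper": 0.094,"slide": [0.033,0.311,0.028],"spin": -0.336},
  ],
)

```text
time_s: 10.35
ee_pos: [0.5374, 0.2923, 0.3948]
eef_rot: [-3.141, -0.002, -2.802]
force: [-1.2, -0.6, 0.6]
grip_width: 0.094
grip_force: 0.0
```

jog_arm(
  rows=[
    {"gripper": 0.094,"slide": [0,0,0],"spin": 0},
    {"gripper": 0.094,"slide": [0,0,0],"spin": 0},
  ],
)

```text
time_s: 10.55
ee_pos: [0.5383, 0.2892, 0.3962]
eef_rot: [-3.141, 0.0, -2.806]
force: [-0.9, 0.4, -0.3]
grip_width: 0.0942
grip_force: 0.0
```

Run:
```python
from h import *
st()
p,d,P,K,W=cam("wrist"); X,Y,Z=[P[...,i] for i in range(3)]
m=(X>.44)&(X<.65)&(Y>.2)&(Y<.4)
n,z,r=rect(P,m,.042,.07); print(n,z,r); a=r[2] if r[1][0]>r[1][1] else r[2]-90
to(r[0][0]/1e3,r[0][1]/1e3,.213,np.pi+np.radians(a))
```

```text
t 10.55 ee [0.5383 0.2892 0.3962] rot [-3.1414  0.     -2.8062] q [ 0.4331  0.4433  1.3456 -0.0002  1.3527 -1.4731] F [-0.9     0.413  -0.2525] w 0.09415303214567154
4829 0.05299896268866683 ((538.6757202148438, 291.5916748046875), (95.69811248779297, 43.06452178955078), 19.253629684448242)
slide [-0.0011  0.0021  0.1834] spin -0.000719153561940189
```

jog_arm(
  rows=[
    {"gripper": 0.094,"slide": [-0.001,0.002,0.05],"spin": 0},
    {"gripper": 0.094,"slide": [-0.001,0.002,0.1],"spin": 0},
    {"gripper": 0.094,"slide": [-0.001,0.002,0.15],"spin": 0},
    {"gripper": 0.094,"slide": [-0.001,0.002,0.175],"spin": 0},
    {"gripper": 0.094,"slide": [-0.001,0.002,0.183],"spin": 0},
    {"gripper": 0.094,"slide": [-0.001,0.002,0.183],"spin": 0},
    {"gripper": 0.094,"slide": [-0.001,0.002,0.183],"spin": 0},
    {"gripper": 0.03,"slide": [-0.001,0.002,0.183],"spin": 0},
  ],
  squeeze=30,
)

```text
time_s: 11.4
ee_pos: [0.5386, 0.293, 0.2151]
eef_rot: [3.141, 0.003, -2.805]
force: [0.4, -0.1, 0.2]
grip_width: 0.0886
grip_force: 0.0
```

jog_arm(
  rows=[
    {"gripper": 0.03,"slide": [0,0,0],"spin": 0},
    {"gripper": 0.03,"slide": [0,0,0],"spin": 0},
    {"gripper": 0.03,"slide": [0,0,0],"spin": 0},
    {"gripper": 0.03,"slide": [0,0,0],"spin": 0},
    {"gripper": 0.03,"slide": [0,0,0],"spin": 0},
    {"gripper": 0.03,"slide": [0,0,0],"spin": 0},
  ],
  squeeze=30,
)

```text
time_s: 12.0
ee_pos: [0.5381, 0.293, 0.2131]
eef_rot: [3.142, -0.0, -2.804]
force: [-0.6, 0.1, 0.5]
grip_width: 0.0427
grip_force: 30.0
```

jog_arm(
  rows=[
    {"gripper": 0.03,"slide": [0,0,-0.03],"spin": 0},
    {"gripper": 0.03,"slide": [0,0,-0.07],"spin": 0},
    {"gripper": 0.03,"slide": [0,0,-0.12],"spin": 0},
    {"gripper": 0.03,"slide": [0,0,-0.15],"spin": 0.1},
    {"gripper": 0.03,"slide": [0,0,-0.15],"spin": 0.2},
    {"gripper": 0.03,"slide": [0,0,-0.15],"spin": 0.336},
    {"gripper": 0.03,"slide": [0,0,-0.15],"spin": 0.336},
    {"gripper": 0.03,"slide": [0,0,-0.15],"spin": 0.336},
  ],
)

```text
time_s: 12.8
ee_pos: [0.5381, 0.293, 0.3625]
eef_rot: [-3.141, -0.001, -3.136]
force: [0.1, 0.1, -4.9]
grip_width: 0.0429
grip_force: 30.0
```

Run:
```python
from h import *
st()
to(.573,.0493,.363,3.1416)
```

```text
t 12.8 ee [0.5381 0.293  0.3625] rot [-3.141  -0.0012 -3.1365] q [ 0.4388  0.4739  1.3811 -0.      1.2879 -1.1371] F [ 0.1448  0.0765 -4.9279] w 0.042897814334917184
slide [-0.0337 -0.2438 -0.0004] spin 0.005101099508191709
```

jog_arm(
  rows=[
    {"gripper": 0.03,"slide": [-0.034,-0.05,0],"spin": 0.005},
    {"gripper": 0.03,"slide": [-0.034,-0.1,0],"spin": 0.005},
    {"gripper": 0.03,"slide": [-0.034,-0.15,0],"spin": 0.005},
    {"gripper": 0.03,"slide": [-0.034,-0.2,0],"spin": 0.005},
    {"gripper": 0.03,"slide": [-0.034,-0.235,0],"spin": 0.005},
    {"gripper": 0.03,"slide": [-0.034,-0.244,0],"spin": 0.005},
    {"gripper": 0.03,"slide": [-0.034,-0.244,0],"spin": 0.005},
    {"gripper": 0.03,"slide": [-0.034,-0.244,0],"spin": 0.005},
  ],
)

```text
time_s: 13.6
ee_pos: [0.5725, 0.0498, 0.363]
eef_rot: [3.141, -0.0, 3.14]
force: [0.2, 1.3, -5.7]
grip_width: 0.043
grip_force: 30.0
```

jog_arm(
  rows=[
    {"gripper": 0.03,"slide": [0,0,0],"spin": 0},
    {"gripper": 0.03,"slide": [0,0,0.03],"spin": 0},
    {"gripper": 0.03,"slide": [0,0,0.06],"spin": 0},
    {"gripper": 0.03,"slide": [0,0,0.085],"spin": 0},
    {"gripper": 0.03,"slide": [0,0,0.095],"spin": 0},
    {"gripper": 0.03,"slide": [0,0,0.099],"spin": 0},
    {"gripper": 0.03,"slide": [0,0,0.099],"spin": 0},
    {"gripper": 0.03,"slide": [0,0,0.099],"spin": 0},
  ],
)

```text
time_s: 14.4
ee_pos: [0.5727, 0.0492, 0.2654]
eef_rot: [3.142, 0.002, 3.138]
force: [-0.0, -0.2, -4.8]
grip_width: 0.0424
grip_force: 30.0
```

jog_arm(
  rows=[
    {"gripper": 0.062,"slide": [0,0,0],"spin": 0},
    {"gripper": 0.062,"slide": [0,0,0],"spin": 0},
    {"gripper": 0.062,"slide": [0,0,0],"spin": 0},
    {"gripper": 0.062,"slide": [0,0,0],"spin": 0},
    {"gripper": 0.062,"slide": [0,0,-0.03],"spin": 0},
    {"gripper": 0.062,"slide": [0,0,-0.08],"spin": 0},
    {"gripper": 0.07,"slide": [0,0,-0.13],"spin": 0},
    {"gripper": 0.07,"slide": [0,0,-0.18],"spin": 0},
  ],
)

```text
time_s: 15.2
ee_pos: [0.572, 0.049, 0.4464]
eef_rot: [3.142, 0.0, 3.138]
force: [0.2, -0.2, 0.3]
grip_width: 0.0696
grip_force: 0.0
```

Run:
```python
from h import *
st()
p,d,P,K,W=cam("wrist"); save(p,"w3.png"); X,Y,Z=[P[...,i] for i in range(3)]
for b in [(-.05,.012),(.018,.08)]:
    m=(X>.517)&(X<.63)&(Y>b[0])&(Y<b[1]); print(rect(P,m,.095,.106))
print([(r["point"],r["confidence"]) for n in ("grip_end","crank_axis") for r in finder.find_in(n,"wrist")])
p,d,P,K,W=cam("top"); m=(P[...,2]>.13)&(P[...,0]>.62)&(P[...,0]<.72)&(abs(P[...,1]-.015)<.16);q=P[m];print(q.min(0),q.max(0))
```

```text
t 15.2 ee [0.572  0.049  0.4464] rot [3.1416 0.0002 3.1377] q [ 0.0216  0.3265  1.3894  0.      1.4255 -1.5453] F [ 0.1965 -0.1828  0.2987] w 0.06956978814850168
(4683, np.float64(0.10195896852189279), ((571.5098266601562, -20.882823944091797), (41.69676208496094, 95.17295837402344), 89.83967590332031))
(4624, np.float64(0.1020319476931146), ((573.8904418945312, 48.07294845581055), (42.7593879699707, 95.70887756347656), 89.77249908447266))
[([0.4729, -0.0487, 0.1014], 0.75), ([0.4819, -0.0442, 0.0878], 0.92)]
[ 0.6367 -0.1408  0.13  ] [ 0.6599 -0.0088  0.2444]
```

View pics/w3.png

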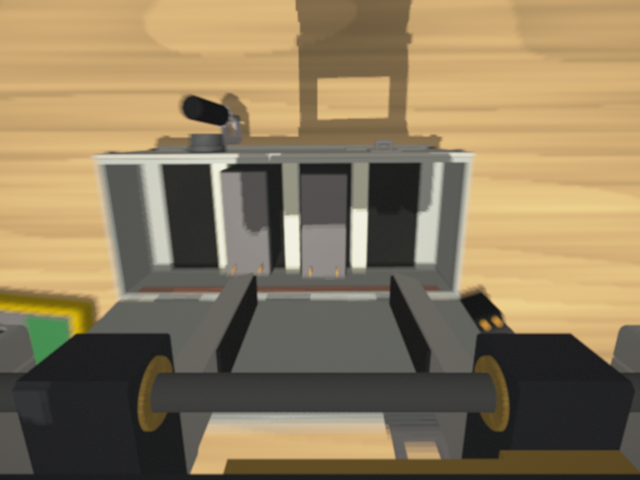

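jog_arm(
  rows=[
    {"gripper": 0.0,"slide": [0,-0.03,-0.024],"spin": 0},
    {"gripper": 0.0,"slide": [-0.04,-0.039,-0.024],"spin": 0},
    {"gripper": 0.0,"slide": [-0.08,-0.039,-0.024],"spin": 0},
    {"gripper": 0.0,"slide": [-0.128,-0.039,-0.024],"spin": 0},
    {"gripper": 0.0,"slide": [-0.128,-0.039,-0.024],"spin": 0},
    {"gripper": 0.0,"slide": [-0.128,-0.039,-0.024],"spin": 0},
    {"gripper": 0.0,"slide": [-0.128,-0.039,0.01],"spin": 0},
    {"gripper": 0.0,"slide": [-0.128,-0.039,0.041],"spin": 0},
  ],
  squeeze=10,
)

```text
time_s: 16.2
ee_pos: [0.6989, 0.0097, 0.403]
eef_rot: [-3.142, 0.001, 3.138]
force: [-0.1, -0.5, -0.2]
grip_width: 0.0095
grip_force: 0.0
```

Run:
```python
from h import *
st()
to(.6593,.0098,.405)
```

```text
t 16.2 ee [0.6989 0.0097 0.403 ] rot [-3.1415  0.0013  3.138 ] q [-0.0385  0.6496  1.0193 -0.      1.4714 -1.6057] F [-0.1356 -0.5224 -0.2033] w 0.009525577443399564
slide [ 0.0396 -0.     -0.002 ] spin None
```

jog_arm(
  rows=[
    {"gripper": 0.0,"slide": [0.041,0,0],"spin": 0},
    {"gripper": 0.0,"slide": [0.06,0,-0.001],"spin": 0},
    {"gripper": 0.0,"slide": [0.079,0,-0.002],"spin": 0},
    {"gripper": 0.0,"slide": [0.107,0,0.009],"spin": 0},
    {"gripper": 0.0,"slide": [0.13,0,0.028],"spin": 0},
    {"gripper": 0.0,"slide": [0.146,0,0.053],"spin": 0},
    {"gripper": 0.0,"slide": [0.152,0,0.072],"spin": 0},
    {"gripper": 0.0,"slide": [0.154,0,0.085],"spin": 0},
  ],
)

```text
time_s: 17.0
ee_pos: [0.5442, 0.0103, 0.3177]
eef_rot: [3.142, -0.0, 3.138]
force: [-0.4, -0.1, 0.8]
grip_width: 0.0007
grip_force: 0.3
```

jog_arm(
  rows=[
    {"gripper": 0.0,"slide": [0,0,0.003],"spin": 0},
    {"gripper": 0.0,"slide": [0,0,0.005],"spin": 0},
    {"gripper": 0.0,"slide": [0,0,0.006],"spin": 0},
    {"gripper": 0.0,"slide": [0,0,0.006],"spin": 0},
  ],
)

```text
time_s: 17.4
ee_pos: [0.5458, 0.0102, 0.3143]
eef_rot: [-3.142, -0.001, 3.138]
force: [-16.3, 0.5, 20.1]
grip_width: 0.0004
grip_force: 10.1
```

Run:
```python
from h import *
st()
p,d,P,K,W=cam("scene"); save(p,"s2.png"); X,Y,Z=[P[...,i] for i in range(3)]
for y0,y1 in [(-.13,-.05),(.05,.15)]:
    for x0 in (.53,.56,.6,.625):
        m=(X>x0)&(X<x0+.01)&(Y>y0)&(Y<y1)&(Z>.08)&(Z<.2); print(y0,x0,m.sum(),np.median(Z[m]) if m.sum() else 0)
```

```text
t 17.4 ee [0.5458 0.0102 0.3143] rot [-3.1415 -0.0011  3.1379] q [-0.0484  0.3822  1.6325 -0.0001  1.1281 -1.6155] F [-16.2728   0.4578  20.0778] w 0.00040293646294979656
-0.13 0.53 137 0.11601901474781062
-0.13 0.56 130 0.11594806525476925
-0.13 0.6 144 0.11590392547056855
-0.13 0.625 161 0.1159562421454795
0.05 0.53 215 0.11642313307416552
0.05 0.56 226 0.1161186857932795
0.05 0.6 235 0.11589382180577201
0.05 0.625 248 0.11606176613156488
```

View pics/s2.png

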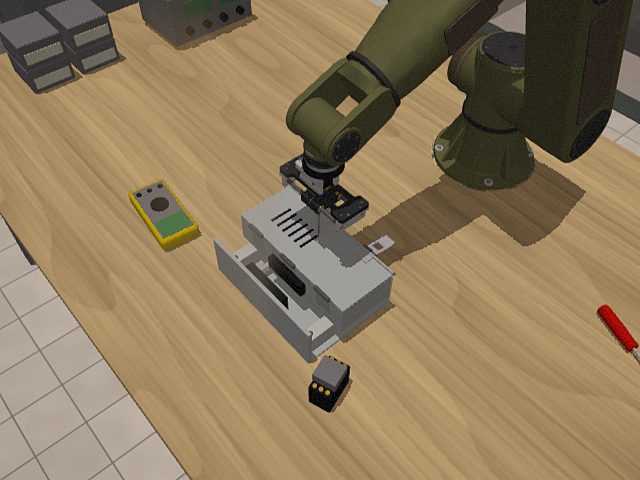

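jog_arm(
  rows=[
    {"gripper": 0.0,"slide": [0,0,-0.02],"spin": 0},
    {"gripper": 0.0,"slide": [0,0,-0.06],"spin": 0},
    {"gripper": 0.0,"slide": [0.02,0.01,-0.1],"spin": 0},
    {"gripper": 0.0,"slide": [0.045,0.01,-0.13],"spin": 0},
    {"gripper": 0.0,"slide": [0.045,0.01,-0.13],"spin": 0},
    {"gripper": 0.0,"slide": [0.045,0.01,-0.13],"spin": 0},
  ],
)

```text
time_s: 18.05
ee_pos: [0.501, 0.0203, 0.4432]
eef_rot: [-3.141, 0.003, 3.138]
force: [-0.4, -0.1, -0.5]
grip_width: 0.0007
grip_force: 0.0
```

Run:
```python
from h import *
st()
p,d,P,K,W=cam("wrist"); save(p,"w4.png"); X,Y,Z=[P[...,i] for i in range(3)]
for n in ("hasp_end","grip_end","grip_hinge","staple"):
    for r in finder.masks_of(n,"wrist")[:1]:
        m=r["region"]; q=P[m]; v,u=np.nonzero(m); print(n,r["confidence"],m.sum(),(u.min(),u.max(),v.min(),v.max()),np.nanmin(q,0),np.nanmedian(q,0),np.nanmax(q,0))
m=(X>.40)&(X<.503)&(Y>.07)&(Y<.13)&(Z>.05)
q=P[m]
for x in np.arange(.43,.505,.006):
    w=q[abs(q[:,0]-x)<.003]; print(round(x,3),len(w),w.mean(0) if len(w) else "",np.ptp(w,0) if len(w) else "")
g=(p.max(-1)<60)&(X>.38)&(X<.50)&(Y>-.12)&(Y<.02)&(Z>.04); q=P[g]
for z in np.arange(.05,.135,.008):
    w=q[abs(q[:,2]-z)<.004]; print("g",round(z,3),len(w),w.mean(0) if len(w) else "",np.ptp(w,0) if len(w) else "")
```

```text
t 18.05 ee [0.501  0.0203 0.4432] rot [-3.1415  0.0025  3.1379] q [-0.0325  0.1618  1.6001 -0.      1.3771 -1.5996] F [-0.4066 -0.1445 -0.4563] w 0.000651479294853407
hasp_end 0.6 2185 (np.int64(397), np.int64(438), np.int64(162), np.int64(233)) [ 0.447   0.0832 -0.0009] [0.4749 0.0999 0.1102] [0.5087 0.1488 0.1204]
grip_end 0.65 897 (np.int64(223), np.int64(267), np.int64(179), np.int64(203)) [ 0.4628 -0.0962 -0.0017] [ 0.4731 -0.0505  0.0983] [ 0.501  -0.0379  0.1098]
grip_hinge 0.8 845 (np.int64(224), np.int64(266), np.int64(179), np.int64(203)) [ 0.463  -0.0694 -0.0004] [ 0.4729 -0.0502  0.1012] [ 0.4985 -0.0379  0.1098]
staple 0.74 2044 (np.int64(398), np.int64(437), np.int64(162), np.int64(233)) [ 0.447   0.0832 -0.0004] [0.4729 0.1006 0.1102] [0.5074 0.1385 0.1204]
0.43 0  
0.436 0  
0.442 0  
0.448 183 [0.4487 0.1    0.1098] [0.0036 0.0302 0.0044]
0.454 256 [0.4538 0.1    0.1091] [0.0059 0.0301 0.0071]
0.46 255 [0.4598 0.0998 0.1083] [0.006  0.0301 0.0064]
0.466 314 [0.4664 0.0989 0.1488] [0.006  0.0305 0.2416]
0.472 1585 [0.4733 0.0849 0.3271] [0.006  0.0448 0.254 ]
0.478 2609 [0.4774 0.0808 0.3462] [0.006  0.0452 0.2688]
0.484 186 [0.4835 0.095  0.2021] [0.006  0.0444 0.2511]
0.49 694 [0.4906 0.0939 0.2774] [0.006  0.03   0.2468]
0.496 1271 [0.4961 0.093  0.3017] [0.006  0.0301 0.2464]
0.502 886 [0.5009 0.0935 0.2888] [0.004  0.0339 0.2438]
g 0.05 0  
g 0.058 19 [ 0.4754 -0.0412  0.0606] [0.0168 0.0054 0.0038]
g 0.066 61 [ 0.4744 -0.0424  0.0661] [0.018  0.0077 0.0078]
g 0.074 67 [ 0.4767 -0.0448  0.0745] [0.0271 0.0136 0.0079]
g 0.082 111 [ 0.4813 -0.0489  0.0825] [0.0309 0.0243 0.0079]
g 0.09 151 [ 0.4849 -0.0487  0.0903] [0.0348 0.0259 0.0079]
g 0.098 163 [ 0.485  -0.0494  0.0971] [0.0357 0.0207 0.008 ]
g 0.106 394 [ 0.4727 -0.0571  0.1062] [0.0181 0.0197 0.0077]
g 0.114 0  
g 0.122 0  
g 0.13 0
```

View pics/w4.png

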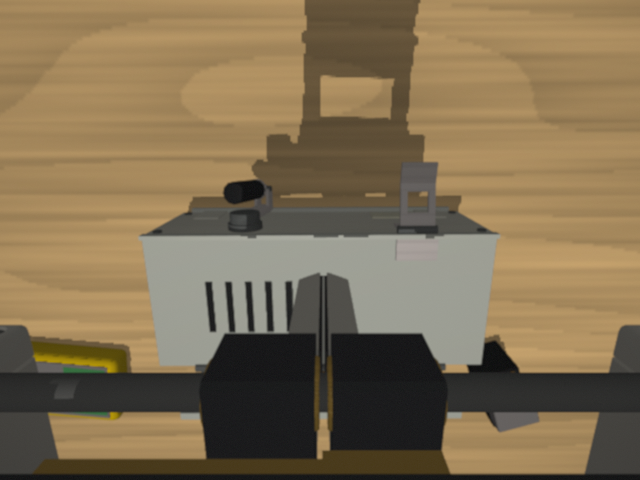

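jog_arm(
  rows=[
    {"gripper": 0.0,"slide": [0.0565,0.04,0.0],"spin": 0},
    {"gripper": 0.0,"slide": [0.0565,0.08,0.03],"spin": 0},
    {"gripper": 0.0,"slide": [0.0565,0.08,0.07],"spin": 0},
    {"gripper": 0.0,"slide": [0.0565,0.08,0.1],"spin": 0},
    {"gripper": 0.0,"slide": [0.0565,0.08,0.1],"spin": 0},
    {"gripper": 0.0,"slide": [0.0565,0.08,0.1],"spin": 0},
  ],
)

```text
time_s: 18.9
ee_pos: [0.4456, 0.1004, 0.3427]
eef_rot: [-3.141, -0.001, 3.138]
force: [-0.1, -0.9, 0.1]
grip_width: 0.0005
grip_force: 0.0
```

jog_arm(
  rows=[
    {"gripper": 0.0,"slide": [0,0,0.027],"spin": 0},
    {"gripper": 0.0,"slide": [-0.002,0,0.047],"spin": 0},
    {"gripper": 0.0,"slide": [-0.012,0,0.064],"spin": 0},
    {"gripper": 0.0,"slide": [-0.023,0,0.074],"spin": 0},
    {"gripper": 0.0,"slide": [-0.035,0,0.079],"spin": 0},
    {"gripper": 0.0,"slide": [-0.044,0,0.081],"spin": 0},
    {"gripper": 0.0,"slide": [-0.048,0,0.081],"spin": 0},
    {"gripper": 0.0,"slide": [-0.048,0,0.081],"spin": 0},
  ],
)

```text
time_s: 19.7
ee_pos: [0.4913, 0.1003, 0.262]
eef_rot: [-3.141, -0.013, 3.138]
force: [-44.4, -0.5, 28.3]
grip_width: 0.0008
grip_force: 22.8
```

Run:
```python
from h import *
st()
```

```text
t 19.7 ee [0.4913 0.1003 0.262 ] rot [-3.1407 -0.0126  3.1377] q [ 0.1282  0.3676  1.7952  0.001   0.9914 -1.4392] F [-44.3948  -0.4754  28.2613] w 0.0007773537234619139
```

jog_arm(
  rows=[
    {"gripper": 0.0,"slide": [0.03,0,0.0],"spin": 0},
    {"gripper": 0.0,"slide": [0.06,0,-0.02],"spin": 0},
    {"gripper": 0.0,"slide": [0.06,-0.03,-0.06],"spin": 0},
    {"gripper": 0.0,"slide": [0.06,-0.08,-0.1],"spin": 0},
    {"gripper": 0.0,"slide": [0.06,-0.1,-0.14],"spin": 0},
    {"gripper": 0.0,"slide": [0.06,-0.1,-0.15],"spin": 0},
    {"gripper": 0.0,"slide": [0.06,-0.1,-0.15],"spin": 0},
    {"gripper": 0.0,"slide": [0.06,-0.1,-0.15],"spin": 0},
  ],
)

```text
time_s: 20.5
ee_pos: [0.4327, 0.0005, 0.4116]
eef_rot: [-3.142, 0.001, 3.137]
force: [-0.2, 0.0, -0.2]
grip_width: 0.0003
grip_force: 0.0
```

Run:
```python
from h import *
st()
p,d,P,K,W=cam("wrist"); X,Y,Z=[P[...,i] for i in range(3)]
print(W[:3,3],W[:3,2])
im=cv2.resize(p[100:340,120:520],(800,480),interpolation=cv2.INTER_CUBIC); save(im,"w5.png")
m=(X>.40)&(X<.515)&(Y>.08)&(Y<.12)&(Z>.03)&(Z<.13)
q=P[m]
for z in np.arange(.05,.125,.006):
    w=q[abs(q[:,2]-z)<.003]; print(round(z,3),len(w),np.median(w,0) if len(w) else "",w[:,0].min() if len(w) else "")
g=(p.max(-1)<70)&(X>.38)&(X<.505)&(Y>-.12)&(Y<.02)&(Z>.02)&(Z<.14); q=P[g]
for z in np.arange(.03,.135,.008):
    w=q[abs(q[:,2]-z)<.004]; print("g",round(z,3),len(w),np.median(w,0) if len(w) else "",w.min(0) if len(w) else "",w.max(0) if len(w) else "")
```

```text
t 20.5 ee [0.4327 0.0005 0.4116] rot [-3.1416  0.0013  3.1373] q [-0.0835  0.0282  1.8207  0.0001  1.2914 -1.6501] F [-0.165   0.0373 -0.2025] w 0.0003472651064776888
[ 0.3563 -0.0009  0.3917] [ 0.2691 -0.0009 -0.9631]
0.05 20 [0.509  0.0843 0.049 ] 0.508516866474785
0.056 68 [0.4973 0.0922 0.0577] 0.4961409614850129
0.062 169 [0.4984 0.0977 0.0621] 0.49608482124448006
0.068 180 [0.5006 0.0975 0.0682] 0.4986521017328545
0.074 137 [0.5023 0.0967 0.0737] 0.5008225830178638
0.08 126 [0.5028 0.0944 0.0798] 0.5017517589651206
0.086 88 [0.5067 0.0901 0.0861] 0.5018048471295057
0.092 203 [0.5024 0.0981 0.0919] 0.4983569352564734
0.098 103 [0.5029 0.0906 0.0989] 0.501772611736236
0.104 132 [0.5026 0.0957 0.1039] 0.5016650507492121
0.11 43 [0.5024 0.0946 0.1082] 0.500447066868454
0.116 691 [0.5053 0.099  0.1177] 0.4991596366914682
0.122 179 [0.5085 0.1023 0.1195] 0.5021514398531466
g 0.03 0   
g 0.038 18 [ 0.4769 -0.034   0.0405] [ 0.4751 -0.0462  0.0387] [ 0.4944 -0.0315  0.0417]
g 0.046 13 [ 0.4776 -0.0364  0.0427] [ 0.4753 -0.0502  0.0422] [ 0.4955 -0.0324  0.0496]
g 0.054 6 [ 0.4673 -0.0482  0.0564] [ 0.4669 -0.0509  0.0515] [ 0.4954 -0.0443  0.0574]
g 0.062 60 [ 0.4696 -0.0414  0.0631] [ 0.4659 -0.0558  0.0586] [ 0.4958 -0.0374  0.066 ]
g 0.07 96 [ 0.4718 -0.0427  0.0704] [ 0.4656 -0.0584  0.0661] [ 0.4973 -0.0388  0.0739]
g 0.078 164 [ 0.4769 -0.0469  0.0783] [ 0.4648 -0.0703  0.074 ] [ 0.5036 -0.0401  0.082 ]
g 0.086 244 [ 0.493  -0.0485  0.0862] [ 0.4641 -0.0702  0.0821] [ 0.5047 -0.0386  0.09  ]
g 0.094 407 [ 0.4938 -0.0496  0.0947] [ 0.4633 -0.0695  0.09  ] [ 0.505  -0.0398  0.098 ]
g 0.102 345 [ 0.4723 -0.0593  0.1038] [ 0.4628 -0.0698  0.0981] [ 0.505  -0.0458  0.106 ]
g 0.11 211 [ 0.4729 -0.0564  0.1071] [ 0.4641 -0.0656  0.106 ] [ 0.4818 -0.0504  0.1103]
g 0.118 0   
g 0.126 0   
g 0.134 0
```

View pics/w5.png

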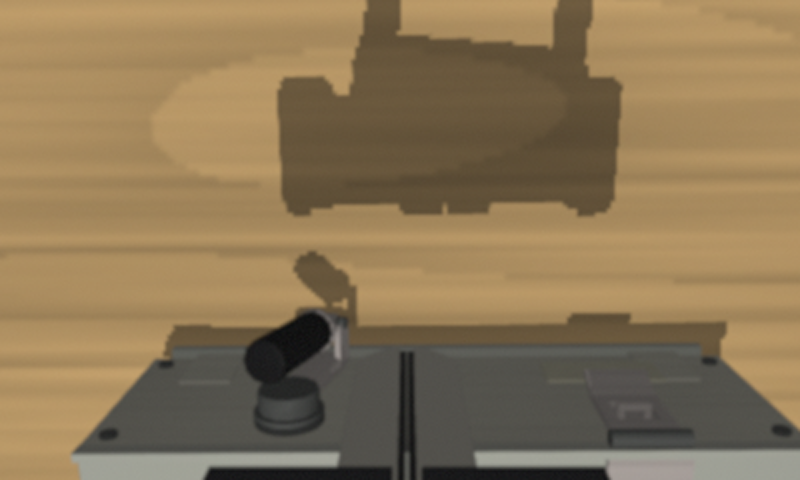

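jog_arm(
  rows=[
    {"gripper": 0.04,"slide": [-0.04,-0.0567,0.03],"spin": 0},
    {"gripper": 0.04,"slide": [-0.04,-0.0567,0.07],"spin": 0},
    {"gripper": 0.04,"slide": [-0.04,-0.0567,0.09],"spin": 0},
    {"gripper": 0.04,"slide": [-0.04,-0.0567,0.09],"spin": 0},
    {"gripper": 0.04,"slide": [-0.04,-0.0567,0.09],"spin": 0},
    {"gripper": 0.04,"slide": [-0.04,-0.0567,0.11],"spin": 0},
    {"gripper": 0.04,"slide": [-0.04,-0.0567,0.125],"spin": 0},
    {"gripper": 0.04,"slide": [-0.04,-0.0567,0.136],"spin": 0},
  ],
)

```text
time_s: 21.35
ee_pos: [0.4727, -0.0557, 0.2759]
eef_rot: [-3.141, 0.002, 3.139]
force: [0.1, -0.0, -0.0]
grip_width: 0.04
grip_force: 0.0
```

jog_arm(
  rows=[
    {"gripper": 0.005,"slide": [0,0,0],"spin": 0},
    {"gripper": 0.005,"slide": [0,0,0],"spin": 0},
    {"gripper": 0.005,"slide": [0,0,0],"spin": 0},
    {"gripper": 0.005,"slide": [0,0,0],"spin": 0},
    {"gripper": 0.005,"slide": [0,0,0],"spin": 0},
  ],
  squeeze=12,
)

```text
time_s: 21.85
ee_pos: [0.4727, -0.0558, 0.2762]
eef_rot: [3.141, 0.001, 3.138]
force: [0.5, 6.1, 0.6]
grip_width: 0.0264
grip_force: 10.9
```

Run:
```python
from h import *
st()
p,d,P,K,W=cam("wrist"); X,Y,Z=[P[...,i] for i in range(3)]
im=cv2.resize(p[100:340,120:520],(800,480),interpolation=cv2.INTER_CUBIC); save(im,"w6.png")
```

```text
t 21.85 ee [ 0.4727 -0.0558  0.2762] rot [3.1405 0.0011 3.1379] q [-0.1946  0.2936  1.8578  0.0015  0.9893 -1.7625] F [0.4957 6.1277 0.6382] w 0.02636759293931381
```

View pics/w6.png

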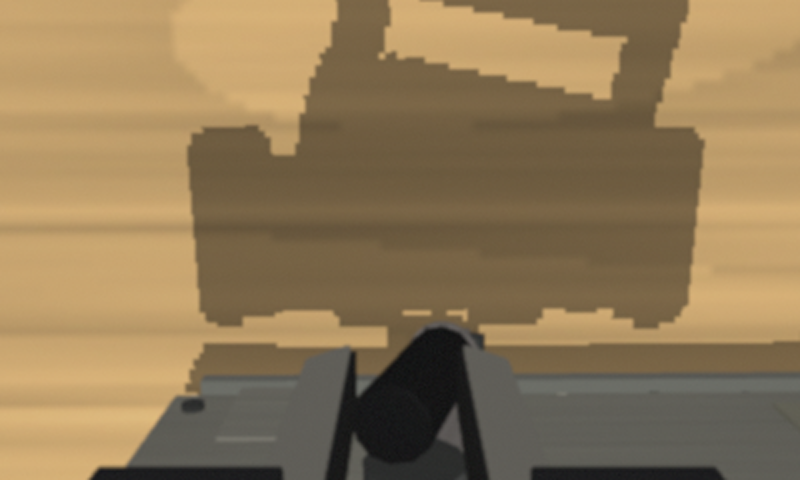

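jog_arm(
  rows=[
    {"gripper": 0.005,"slide": [0.0147,0.0006,0.0026],"spin": 0},
    {"gripper": 0.005,"slide": [0.031,0.0023,0.0102],"spin": 0},
    {"gripper": 0.005,"slide": [0.044,0.005,0.022],"spin": 0},
    {"gripper": 0.005,"slide": [0.053,0.0084,0.0373],"spin": 0},
    {"gripper": 0.005,"slide": [0.056,0.011,0.0486],"spin": 0},
    {"gripper": 0.005,"slide": [0.057,0.013,0.059],"spin": 0},
    {"gripper": 0.005,"slide": [0.057,0.013,0.059],"spin": 0},
    {"gripper": 0.005,"slide": [0.057,0.013,0.059],"spin": 0},
  ],
)

```text
time_s: 22.7
ee_pos: [0.4157, -0.0431, 0.2165]
eef_rot: [-3.142, -0.0, 3.138]
force: [-1.5, -2.1, -2.2]
grip_width: 0.0198
grip_force: 12.0
```

Run:
```python
from h import *
st()
p,d,P,K,W=cam("wrist"); X,Y,Z=[P[...,i] for i in range(3)]
im=cv2.resize(p[100:340,120:520],(800,480),interpolation=cv2.INTER_CUBIC); save(im,"w7.png")
```

```text
t 22.7 ee [ 0.4157 -0.0431  0.2165] rot [-3.1416 -0.0003  3.138 ] q [-0.191   0.2917  2.0444 -0.0001  0.8058 -1.7581] F [-1.5371 -2.088  -2.1848] w 0.019759341719175188
```

View pics/w7.png

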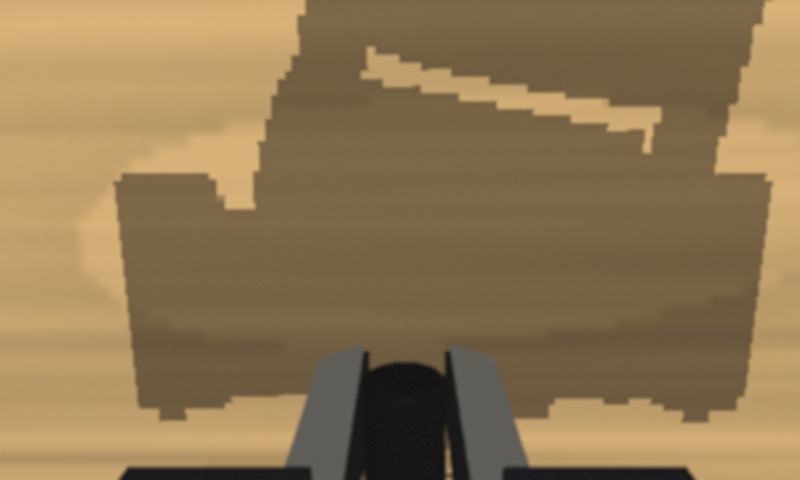

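jog_arm(
  rows=[
    {"gripper": 0.005,"slide": [0,0.001,0.002],"spin": 0},
    {"gripper": 0.005,"slide": [0,0.001,0.004],"spin": 0},
    {"gripper": 0.005,"slide": [0,0.001,0.004],"spin": 0},
    {"gripper": 0.005,"slide": [0,0.001,0.004],"spin": 0},
  ],
)

```text
time_s: 23.15
ee_pos: [0.4158, -0.042, 0.2124]
eef_rot: [3.142, 0.001, 3.138]
force: [-1.4, -0.4, 2.3]
grip_width: 0.0192
grip_force: 12.0
```

Run:
```python
from h import *
st()
p,d,P,K,W=cam("wrist"); X,Y,Z=[P[...,i] for i in range(3)]
g=(p.max(-1)<60)&(abs(Y+.043)<.012)&(X<.47)&(X>.36)&(Z<.07); q=P[g]; 
for x in np.arange(.38,.47,.006):
    w=q[abs(q[:,0]-x)<.003]; print(round(x,3),len(w), w[:,2].max() if len(w) else "", np.median(w[:,1]) if len(w) else "")
```

```text
t 23.15 ee [ 0.4158 -0.042   0.2124] rot [3.1416 0.0007 3.1378] q [-0.1885  0.3003  2.0465  0.0002  0.7942 -1.7556] F [-1.4073 -0.3849  2.3294] w 0.01916971343511686
0.38 0  
0.386 0  
0.392 0  
0.398 0  
0.404 510 0.04680655273736839 -0.04367419927321054
0.41 993 0.06999943199005298 -0.04414056171527778
0.416 650 0.0693944544252678 -0.04328653505175807
0.422 591 0.06978068304801066 -0.04286876427694496
0.428 465 0.04777940243374082 -0.043774546886113354
0.434 435 0.047293251071545195 -0.04423055615922266
0.44 430 0.04764135011497231 -0.04426324465705135
0.446 137 0.04661085069370344 -0.04428815801235893
0.452 2 0.00034948326808520447 -0.03101606749210313
0.458 0  
0.464 0
```

Run:
```python
import numpy as np, json
a=.26
for k in range(5):
    st=np.pi/6 if k<4 else (18.85-a)/4; n=8 if k<4 else 4
    print(k,round(a,3)); b=a+st*np.arange(1,n+1)
    print(json.dumps([{"gripper":.005,"slide":[round(-.00191*(x-a),4),round(.05*(np.sin(x)-np.sin(a)),4),round(-.05*(np.cos(a)-np.cos(x)),4)],"spin":0} for x in b]))
    a=b[-1]
```

```text
0 0.26
[{"gripper": 0.005, "slide": [-0.001, 0.0224, -0.0129], "spin": 0}, {"gripper": 0.005, "slide": [-0.002, 0.0354, -0.0353], "spin": 0}, {"gripper": 0.005, "slide": [-0.003, 0.0355, -0.0612], "spin": 0}, {"gripper": 0.005, "slide": [-0.004, 0.0226, -0.0836], "spin": 0}, {"gripper": 0.005, "slide": [-0.005, 0.0002, -0.0966], "spin": 0}, {"gripper": 0.005, "slide": [-0.006, -0.0257, -0.0966], "spin": 0}, {"gripper": 0.005, "slide": [-0.007, -0.0481, -0.0837], "spin": 0}, {"gripper": 0.005, "slide": [-0.008, -0.0611, -0.0613], "spin": 0}]
1 4.449
[{"gripper": 0.005, "slide": [-0.001, -0.0, 0.0259], "spin": 0}, {"gripper": 0.005, "slide": [-0.002, 0.0129, 0.0483], "spin": 0}, {"gripper": 0.005, "slide": [-0.003, 0.0352, 0.0613], "spin": 0}, {"gripper": 0.005, "slide": [-0.004, 0.0611, 0.0613], "spin": 0}, {"gripper": 0.005, "slide": [-0.005, 0.0836, 0.0484], "spin": 0}, {"gripper": 0.005, "slide": [-0.006, 0.0965, 0.0261], "spin": 0}, {"gripper": 0.005, "slide": [-0.007, 0.0966, 0.0002], "spin": 0}, {"gripper": 0.005, "slide": [-0.008, 0.0837, -0.0223], "spin": 0}]
2 8.638
[{"grippe
[... 655 characters left out ...]
353], "spin": 0}, {"gripper": 0.005, "slide": [-0.003, 0.0355, -0.0612], "spin": 0}, {"gripper": 0.005, "slide": [-0.004, 0.0226, -0.0836], "spin": 0}, {"gripper": 0.005, "slide": [-0.005, 0.0002, -0.0966], "spin": 0}, {"gripper": 0.005, "slide": [-0.006, -0.0257, -0.0966], "spin": 0}, {"gripper": 0.005, "slide": [-0.007, -0.0481, -0.0837], "spin": 0}, {"gripper": 0.005, "slide": [-0.008, -0.0611, -0.0613], "spin": 0}]
4 17.015
[{"gripper": 0.005, "slide": [-0.0009, -0.0008, 0.0227], "spin": 0}, {"gripper": 0.005, "slide": [-0.0018, 0.0086, 0.0434], "spin": 0}, {"gripper": 0.005, "slide": [-0.0026, 0.0262, 0.0579], "spin": 0}, {"gripper": 0.005, "slide": [-0.0035, 0.0483, 0.063], "spin": 0}]
```

jog_arm(
  rows=[
    {"gripper": 0.005,"slide": [-0.001,0.0224,-0.0129],"spin": 0},
    {"gripper": 0.005,"slide": [-0.002,0.0354,-0.0353],"spin": 0},
    {"gripper": 0.005,"slide": [-0.003,0.0355,-0.0612],"spin": 0},
    {"gripper": 0.005,"slide": [-0.004,0.0226,-0.0836],"spin": 0},
    {"gripper": 0.005,"slide": [-0.005,0.0002,-0.0966],"spin": 0},
    {"gripper": 0.005,"slide": [-0.006,-0.0257,-0.0966],"spin": 0},
    {"gripper": 0.005,"slide": [-0.007,-0.0481,-0.0837],"spin": 0},
    {"gripper": 0.005,"slide": [-0.008,-0.0611,-0.0613],"spin": 0},
  ],
  squeeze=25,
)

```text
time_s: 24.0
ee_pos: [0.4234, -0.1041, 0.2738]
eef_rot: [3.141, 0.002, 3.137]
force: [8.0, 13.8, -0.8]
grip_width: 0.0191
grip_force: 25.1
```

Run:
```python
from h import *
st()
p,d,P,K,W=cam("wrist"); X,Y,Z=[P[...,i] for i in range(3)]
im=cv2.resize(p[100:400,120:520],(800,600),interpolation=cv2.INTER_CUBIC); save(im,"w8.png")
for y0 in (-.1,.04,.12):
    m=(abs(Y-y0)<.02)&(Z>.1145)&(Z<.119)&(X>.48)&(X<.6); print(y0,m.sum(),np.percentile(X[m],[0,1,50]) if m.sum() else "")
```

```text
t 24.0 ee [ 0.4234 -0.1041  0.2738] rot [3.1411 0.002  3.137 ] q [-0.3253  0.2169  1.9649  0.0014  0.9581 -1.8923] F [ 7.9952 13.825  -0.8125] w 0.019138367219326866
-0.1 0 
0.04 0 
0.12 0
```

View pics/w8.png

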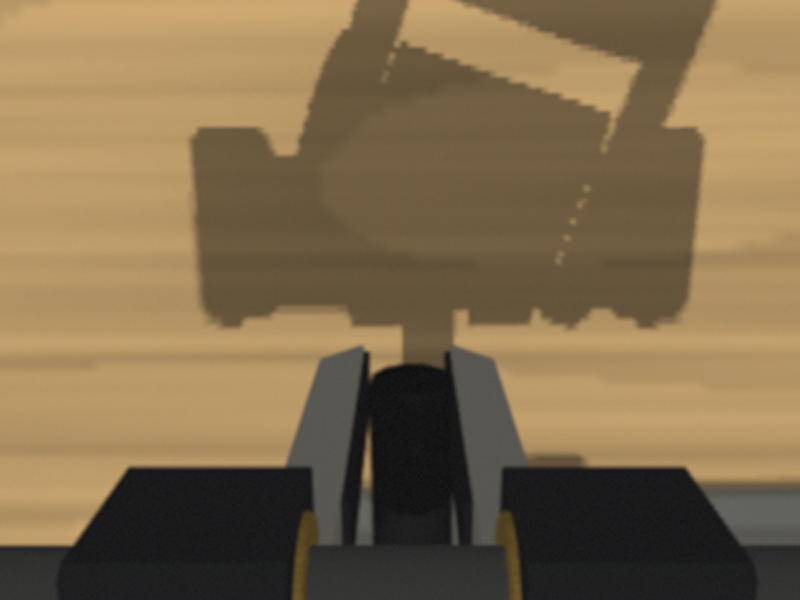

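jog_arm(
  rows=[
    {"gripper": 0.005,"slide": [0,0.002,0.0259],"spin": 0},
    {"gripper": 0.005,"slide": [-0.001,0.0149,0.0483],"spin": 0},
    {"gripper": 0.005,"slide": [-0.002,0.0372,0.0613],"spin": 0},
    {"gripper": 0.005,"slide": [-0.003,0.0631,0.0613],"spin": 0},
    {"gripper": 0.005,"slide": [-0.004,0.0856,0.0484],"spin": 0},
    {"gripper": 0.005,"slide": [-0.005,0.0985,0.0261],"spin": 0},
    {"gripper": 0.005,"slide": [-0.006,0.0986,0.0002],"spin": 0},
    {"gripper": 0.005,"slide": [-0.007,0.0857,-0.0223],"spin": 0},
  ],
)

```text
time_s: 24.85
ee_pos: [0.4308, -0.0167, 0.2968]
eef_rot: [3.141, 0.001, 3.14]
force: [8.7, -2.4, -8.5]
grip_width: 0.0194
grip_force: 25.0
```

jog_arm(
  rows=[
    {"gripper": 0.005,"slide": [-0.001,-0.0224,-0.013],"spin": 0},
    {"gripper": 0.005,"slide": [-0.002,-0.0483,-0.013],"spin": 0},
    {"gripper": 0.005,"slide": [-0.003,-0.0707,0],"spin": 0},
    {"gripper": 0.005,"slide": [-0.004,-0.0837,0.0223],"spin": 0},
    {"gripper": 0.005,"slide": [-0.005,-0.0837,0.0481],"spin": 0},
    {"gripper": 0.005,"slide": [-0.006,-0.0708,0.0706],"spin": 0},
    {"gripper": 0.005,"slide": [-0.007,-0.0484,0.0836],"spin": 0},
    {"gripper": 0.005,"slide": [-0.008,-0.0226,0.0836],"spin": 0},
  ],
)

```text
time_s: 25.65
ee_pos: [0.439, -0.0399, 0.2114]
eef_rot: [-3.141, 0.001, 3.136]
force: [2.4, -5.5, 9.0]
grip_width: 0.0194
grip_force: 25.0
```

Run:
```python
from h import *
st()
p,d,P,K,W=cam("top"); X,Y,Z=[P[...,i] for i in range(3)]
m=(Z>.112)&(Z<.12)&(X>.5)&(X<.7)&(abs(Y-.015)<.16); print(np.percentile(X[m],[.5,50,99.5]),[ (np.median(Z[m&(X>a)&(X<a+.02)])) for a in (.53,.56,.59,.62)])
```

```text
t 25.65 ee [ 0.439  -0.0399  0.2114] rot [-3.1414  0.001   3.1363] q [-0.1738  0.3435  1.9868 -0.      0.8103 -1.7393] F [ 2.4274 -5.4856  9.0163] w 0.019372416966485957
[0.5273 0.5936 0.6632] [np.float64(0.1151626409265103), np.float64(0.1146845060278312), np.float64(0.11457542857688785), np.float64(0.11448622542885334)]
```

jog_arm(
  rows=[
    {"gripper": 0.005,"slide": [-0.001,0.0219,-0.0139],"spin": 0},
    {"gripper": 0.005,"slide": [-0.002,0.0349,-0.0363],"spin": 0},
    {"gripper": 0.005,"slide": [-0.003,0.035,-0.0622],"spin": 0},
    {"gripper": 0.005,"slide": [-0.004,0.0221,-0.0846],"spin": 0},
    {"gripper": 0.005,"slide": [-0.005,-0.0003,-0.0976],"spin": 0},
    {"gripper": 0.005,"slide": [-0.006,-0.0262,-0.0976],"spin": 0},
    {"gripper": 0.005,"slide": [-0.007,-0.0486,-0.0847],"spin": 0},
    {"gripper": 0.005,"slide": [-0.008,-0.0616,-0.0623],"spin": 0},
  ],
)

```text
time_s: 26.5
ee_pos: [0.4463, -0.1028, 0.2747]
eef_rot: [3.141, 0.001, 3.137]
force: [5.1, 7.2, -0.8]
grip_width: 0.0195
grip_force: 25.1
```

jog_arm(
  rows=[
    {"gripper": 0.005,"slide": [-0.001,0.0,0.0227],"spin": 0},
    {"gripper": 0.005,"slide": [-0.002,0.009,0.0434],"spin": 0},
    {"gripper": 0.005,"slide": [-0.0026,0.0265,0.0579],"spin": 0},
    {"gripper": 0.005,"slide": [-0.0035,0.0483,0.063],"spin": 0},
    {"gripper": 0.005,"slide": [-0.0035,0.0483,0.063],"spin": 0},
    {"gripper": 0.005,"slide": [-0.0035,0.0483,0.063],"spin": 0},
    {"gripper": 0.005,"slide": [-0.0035,0.0483,0.063],"spin": 0},
  ],
)

```text
time_s: 27.2
ee_pos: [0.45, -0.054, 0.2116]
eef_rot: [3.141, -0.0, 3.138]
force: [-1.4, 3.1, -1.5]
grip_width: 0.0192
grip_force: 25.0
```

Run:
```python
from h import *
st()
p,d,P,K,W=cam("top"); X,Y,Z=[P[...,i] for i in range(3)]
m=(Z>.112)&(Z<.12)&(X>.5)&(X<.7)&(abs(Y-.015)<.16); print(np.percentile(X[m],[.5,50,99.5]))
```

```text
t 27.2 ee [ 0.45   -0.054   0.2116] rot [ 3.1414 -0.0002  3.1375] q [-0.2002  0.3653  1.9536  0.0003  0.8229 -1.7672] F [-1.3609  3.1135 -1.4742] w 0.01918556912011125
[0.5377 0.6048 0.6748]
```

jog_arm(
  rows=[
    {"gripper": 0.005,"slide": [0,0.005,0],"spin": 0},
    {"gripper": 0.005,"slide": [-0.0004,0.01,-0.001],"spin": 0},
    {"gripper": 0.005,"slide": [-0.0004,0.01,-0.001],"spin": 0},
    {"gripper": 0.005,"slide": [-0.0004,0.01,-0.001],"spin": 0},
    {"gripper": 0.005,"slide": [-0.0004,0.01,-0.001],"spin": 0},
  ],
)

```text
time_s: 27.75
ee_pos: [0.4504, -0.0435, 0.2124]
eef_rot: [3.141, -0.0, 3.138]
force: [-1.9, 0.6, 0.1]
grip_width: 0.019
grip_force: 25.0
```

jog_arm(
  rows=[
    {"gripper": 0.005,"slide": [-0.0022,-0.0032,-0.0157],"spin": 0},
    {"gripper": 0.005,"slide": [-0.0095,-0.0065,-0.0318],"spin": 0},
    {"gripper": 0.005,"slide": [-0.0214,-0.0091,-0.045],"spin": 0},
    {"gripper": 0.005,"slide": [-0.0366,-0.011,-0.0542],"spin": 0},
    {"gripper": 0.005,"slide": [-0.048,-0.0117,-0.0576],"spin": 0},
    {"gripper": 0.005,"slide": [-0.055,-0.0119,-0.0586],"spin": 0},
    {"gripper": 0.005,"slide": [-0.058,-0.0119,-0.0588],"spin": 0},
    {"gripper": 0.005,"slide": [-0.058,-0.0119,-0.0588],"spin": 0},
  ],
  squeeze=12,
)

```text
time_s: 28.55
ee_pos: [0.5088, -0.0549, 0.2716]
eef_rot: [3.14, 0.0, 3.138]
force: [-1.9, 9.4, 5.5]
grip_width: 0.02
grip_force: 12.0
```

Run:
```python
from h import *
st()
```

```text
t 28.55 ee [ 0.5088 -0.0549  0.2716] rot [3.1398 0.0002 3.1379] q [-0.1794  0.3712  1.7628  0.0021  1.0077 -1.7477] F [-1.9092  9.3578  5.4696] w 0.019972152931925714
```

jog_arm(
  rows=[
    {"gripper": 0.045,"slide": [0,0,0],"spin": 0},
    {"gripper": 0.045,"slide": [0,0,0],"spin": 0},
    {"gripper": 0.045,"slide": [0,0,0],"spin": 0},
    {"gripper": 0.045,"slide": [0,0,-0.03],"spin": 0},
    {"gripper": 0.045,"slide": [0,0,-0.07],"spin": 0},
    {"gripper": 0.045,"slide": [0.03,0.03,-0.11],"spin": 0},
    {"gripper": 0.045,"slide": [0.045,0.055,-0.14],"spin": 0},
    {"gripper": 0.045,"slide": [0.045,0.055,-0.14],"spin": 0},
  ],
)

```text
time_s: 29.35
ee_pos: [0.4623, 0.0014, 0.4159]
eef_rot: [-3.141, 0.008, 3.14]
force: [-0.1, -0.8, -0.4]
grip_width: 0.0449
grip_force: 0.0
```

Run:
```python
from h import *
st()
p,d,P,K,W=cam("wrist"); X,Y,Z=[P[...,i] for i in range(3)]
im=cv2.resize(p[100:400,120:520],(800,600),interpolation=cv2.INTER_CUBIC); save(im,"w9.png")
g=(p.max(-1)<70)&(X>.42)&(X<.54)&(Y>-.12)&(Y<.0)&(Z>.02)&(Z<.14); q=P[g]
for z in np.arange(.03,.125,.008):
    w=q[abs(q[:,2]-z)<.004]; print("g",round(z,3),len(w),np.median(w,0) if len(w) else "",w.min(0) if len(w) else "",w.max(0) if len(w) else "")
for y0 in (-.1,.05,.13):
    m=(abs(Y-y0)<.015)&(Z>.1145)&(Z<.122)&(X>.5)&(X<.7); print(y0,m.sum(),np.percentile(X[m],[.5,50,99.5]) if m.sum() else "",np.median(Z[m]))
m=(abs(Y-.1)<.013)&(X>.5)&(X<.56)&(Z>.04)&(Z<.13); q=P[m]
for z in np.arange(.05,.12,.01):
    w=q[abs(q[:,2]-z)<.003]; print("h",round(z,3),np.median(w,0) if len(w) else "")
```

```text
t 29.35 ee [0.4623 0.0014 0.4159] rot [-3.1413  0.0075  3.1395] q [-0.0763  0.0922  1.7427  0.0003  1.2992 -1.6451] F [-0.0836 -0.8313 -0.3674] w 0.044852109702579065
g 0.03 0   
g 0.038 0   
g 0.046 0   
g 0.054 4 [ 0.5058 -0.0456  0.0535] [ 0.5051 -0.0461  0.0533] [ 0.5074 -0.0456  0.0568]
g 0.062 20 [ 0.5004 -0.0496  0.0612] [ 0.498  -0.0584  0.0588] [ 0.5053 -0.0454  0.0655]
g 0.07 33 [ 0.499  -0.0486  0.0713] [ 0.4963 -0.0578  0.0661] [ 0.5063 -0.045   0.0739]
g 0.078 31 [ 0.4966 -0.0491  0.08  ] [ 0.4944 -0.0574  0.0746] [ 0.5051 -0.0448  0.0819]
g 0.086 34 [ 0.4974 -0.0468  0.0869] [ 0.4928 -0.0572  0.0822] [ 0.5394 -0.0389  0.0898]
g 0.094 36 [ 0.4945 -0.0475  0.0946] [ 0.4915 -0.0584  0.0907] [ 0.5399 -0.0395  0.0976]
g 0.102 252 [ 0.496  -0.0544  0.1048] [ 0.49   -0.064   0.0988] [ 0.5058 -0.0445  0.106 ]
g 0.11 68 [ 0.5001 -0.0562  0.1065] [ 0.4939 -0.0634  0.106 ] [ 0.5063 -0.0449  0.1084]
g 0.118 0   
-0.1 283 [0.5421 0.544  0.556 ] 0.11857418535220327
0.05 1654 [0.5424 0.6413 0.6731] 0.11544201363054973
0.13 326 [0.5358 0.5434 0.5504] 0.1184131928031047
h 0.05 [0.5445 0.0886 0.0501]
h 0.06 [0.5329 0.0996 0.0604]
h 0.07 [0.5365 0.0998 0.0698]
h 0.08 [0.538  0.0972 0.0801]
h 0.09 [0.5377 0.1008 0.0913]
h 0.1 [0.538  0.0999 0.1006]
h 0.11 [0.5378 0.0986 0.1078]
```

View pics/w9.png

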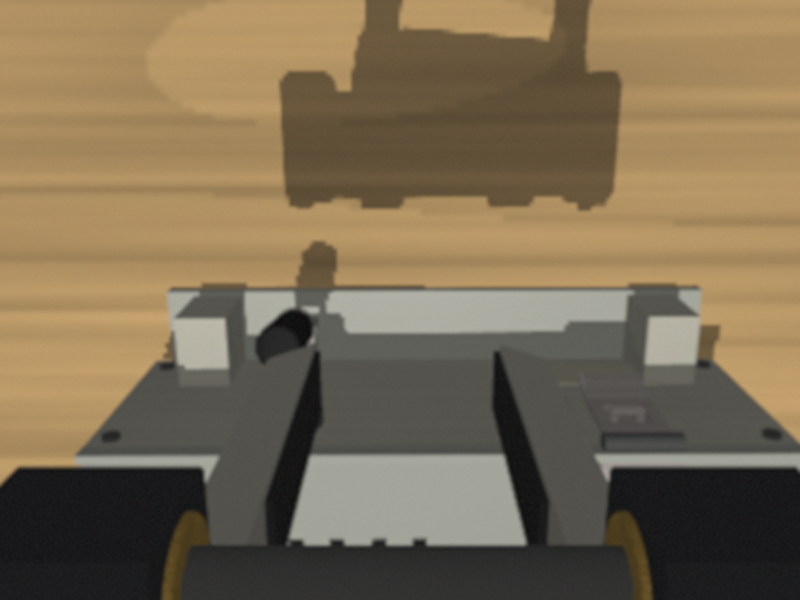

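jog_arm(
  rows=[
    {"gripper": 0.0,"slide": [0.008,-0.03,0.0],"spin": 0},
    {"gripper": 0.0,"slide": [0.008,-0.056,0.03],"spin": 0},
    {"gripper": 0.0,"slide": [0.008,-0.056,0.07],"spin": 0},
    {"gripper": 0.0,"slide": [0.008,-0.056,0.11],"spin": 0},
    {"gripper": 0.0,"slide": [0.008,-0.056,0.13],"spin": 0},
    {"gripper": 0.0,"slide": [0.008,-0.056,0.13],"spin": 0},
    {"gripper": 0.0,"slide": [0.008,-0.056,0.13],"spin": 0},
  ],
)

```text
time_s: 30.1
ee_pos: [0.4557, -0.0569, 0.2811]
eef_rot: [3.141, -0.001, 3.137]
force: [0.1, -1.0, 0.7]
grip_width: 0.0009
grip_force: 0.0
```

Run:
```python
from h import *
st()
```

```text
t 30.1 ee [ 0.4557 -0.0569  0.2811] rot [ 3.1415 -0.001   3.1373] q [-0.204   0.2523  1.8983 -0.0001  0.9919 -1.7705] F [ 0.1131 -1.0199  0.6833] w 0.0008814015387262774
```

jog_arm(
  rows=[
    {"gripper": 0.0,"slide": [-0.02,0.001,0],"spin": 0},
    {"gripper": 0.0,"slide": [-0.028,0.001,0],"spin": 0},
    {"gripper": 0.0,"slide": [-0.034,0.001,0],"spin": 0},
    {"gripper": 0.0,"slide": [-0.038,0.001,0],"spin": 0},
    {"gripper": 0.0,"slide": [-0.041,0.001,0],"spin": 0},
    {"gripper": 0.0,"slide": [-0.041,0.001,0],"spin": 0},
  ],
)

```text
time_s: 30.7
ee_pos: [0.4958, -0.0555, 0.2814]
eef_rot: [3.141, -0.004, 3.138]
force: [-13.9, 1.4, 8.8]
grip_width: 0.0005
grip_force: 6.6
```

jog_arm(
  rows=[
    {"gripper": 0.0,"slide": [-0.002,0,0],"spin": 0},
    {"gripper": 0.0,"slide": [-0.003,0,0],"spin": 0},
    {"gripper": 0.0,"slide": [-0.003,0,0],"spin": 0},
  ],
)

```text
time_s: 31.0
ee_pos: [0.498, -0.0554, 0.2813]
eef_rot: [3.141, -0.007, 3.138]
force: [-23.6, 2.4, 17.4]
grip_width: 0.0006
grip_force: 12.1
```

jog_arm(
  rows=[
    {"gripper": 0.0,"slide": [0.02,0,0],"spin": 0},
    {"gripper": 0.0,"slide": [0.05,0,0],"spin": 0},
    {"gripper": 0.0,"slide": [0.05,0.02,-0.05],"spin": 0},
    {"gripper": 0.0,"slide": [0.05,0.06,-0.1],"spin": 0},
    {"gripper": 0.0,"slide": [0.05,0.08,-0.15],"spin": 0},
    {"gripper": 0.0,"slide": [0.05,0.08,-0.15],"spin": 0},
    {"gripper": 0.0,"slide": [0.05,0.08,-0.15],"spin": 0},
  ],
)

```text
time_s: 31.7
ee_pos: [0.4495, 0.0255, 0.4341]
eef_rot: [3.142, 0.005, 3.139]
force: [0.5, 0.2, -1.0]
grip_width: 0.0007
grip_force: 0.0
```

Run:
```python
from h import *
st()
p,d,P,K,W=cam("wrist"); X,Y,Z=[P[...,i] for i in range(3)]
im=cv2.resize(p[100:400,120:520],(800,600),interpolation=cv2.INTER_CUBIC); save(im,"w10.png")
g=(p.max(-1)<70)&(X>.42)&(X<.54)&(Y>-.12)&(Y<.0)&(Z>.02)&(Z<.14); q=P[g]
for z in np.arange(.054,.115,.008):
    w=q[abs(q[:,2]-z)<.004]; print("g",round(z,3),len(w),np.median(w,0) if len(w) else "",w.min(0) if len(w) else "")
for y0 in (-.1,.05,.13):
    m=(abs(Y-y0)<.015)&(Z>.105)&(Z<.122)&(X>.5)&(X<.7); print(y0,m.sum(),np.median(Z[m]))
m=(abs(Y-.1)<.013)&(X>.5)&(X<.56)&(Z>.04)&(Z<.13); q=P[m]
for z in np.arange(.05,.12,.01):
    w=q[abs(q[:,2]-z)<.003]; print("h",round(z,3),np.median(w,0) if len(w) else "")
```

```text
t 31.7 ee [0.4495 0.0255 0.4341] rot [3.1416 0.0054 3.1395] q [-0.0247  0.0498  1.7453  0.0001  1.3412 -1.5934] F [ 0.481   0.1851 -0.9848] w 0.0006745823902750605
g 0.054 26 [ 0.507  -0.0476  0.0555] [ 0.5041 -0.0589  0.0523]
g 0.062 60 [ 0.5054 -0.0508  0.0622] [ 0.5037 -0.0633  0.0583]
g 0.07 63 [ 0.5057 -0.0497  0.0701] [ 0.5036 -0.0607  0.066 ]
g 0.078 96 [ 0.5075 -0.0488  0.0782] [ 0.5032 -0.0636  0.074 ]
g 0.086 147 [ 0.528  -0.0469  0.0869] [ 0.5031 -0.0702  0.0821]
g 0.094 316 [ 0.5303 -0.0492  0.0948] [ 0.5035 -0.069   0.09  ]
g 0.102 175 [ 0.5133 -0.0512  0.1011] [ 0.5032 -0.0633  0.098 ]
g 0.11 303 [ 0.5129 -0.0541  0.1071] [ 0.5042 -0.0634  0.106 ]
-0.1 2224 0.1153096734526225
0.05 94 0.11629175183766341
0.13 1181 0.11546049880708348
h 0.05 [0.5443 0.0872 0.05  ]
h 0.06 [0.5328 0.0999 0.06  ]
h 0.07 [0.5364 0.1001 0.07  ]
h 0.08 [0.538  0.098  0.0801]
h 0.09 [0.5377 0.1004 0.0915]
h 0.1 [0.538  0.0994 0.1005]
h 0.11 [0.5377 0.1004 0.1078]
```

View pics/w10.png

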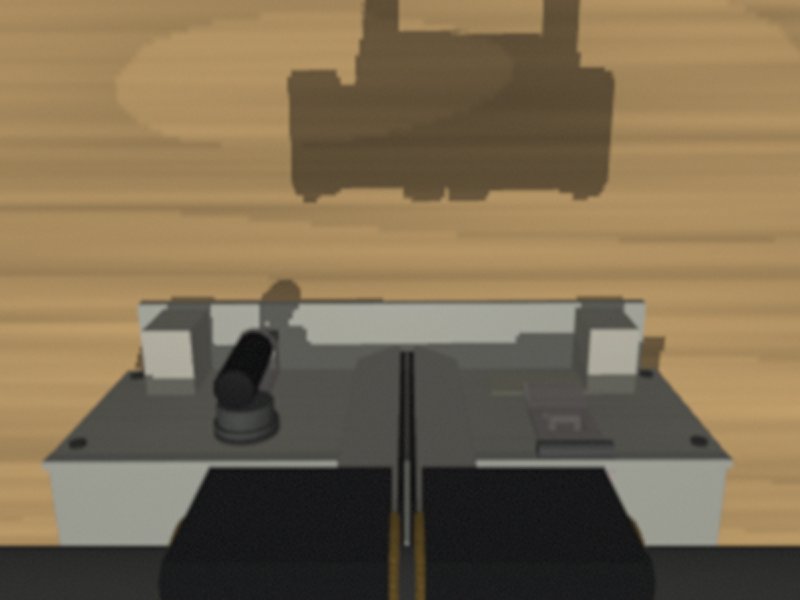

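```bash
python3 -c "
from h import *
print(workorder.hand_in())"
```

```text
the job is handed in; nothing more can be done
None
```

I handed in the finished job at about 32 s on the robot's clock. The scene had two batteries, and both are standing in bays with the cover shut and the hasp over the staple. The tray measures about 35–36 mm in, and the grip is folded flat against the crank arm. The hand-in returned no verdict, so this is from my last camera check.

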